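# Reset the lever stage to its gauge, finishing on the forward stroke

## Robot

A 6-joint arm with a two-finger parallel gripper is mounted at the origin on a cart in front of the work surface, level with it; the furniture and walls round the work are solid. World frame = base frame: x ahead of the robot, y to its left, z up, the work surface at z = 0. Lengths are in m, angles in degrees, forces in N, time in s.
With the tool pointing down it reaches from about 0.4 to 0.825 m from the base axis. Payload 7 kg.
Tool frame: the origin (TCP) lies on the centre line of the jaws, within the pads' length; the fingertips stand r.nose_length ahead of it and the grasp point (between the pads) lies 2 mm behind it (r.nose_length is the distance from the TCP to the fingertips, in m); z points along the fingers, y is the direction in which the jaws open and shut (so a half turn about z gives the same grasp; the last joint's range is limited). The gripper opens to 88 mm and grips with 3 to 60 N. Pads are 19 mm wide; open, the fingers measure 130 mm over their backs; the gripper's body (78 mm by 193 mm) begins 47 mm behind the grasp point.
Start: joints at [79.761, 20.546, 0.682, 0, -70.136, -16.507], TCP at [0.304, 0.603, 0.206] pointing down, gripper open.
Joint ranges: [-176.03, 176.03], [-82.01, 121.73], [-58.28, 71.71], [-173.87, 95.51], [-174.79, -0.11], [-173.66, 173.66]. Speed limits (degrees/s): [136.94, 136.94, 172.46, 180, 180, 180].

## Interface

Orientations are given as [roll, pitch, yaw] about the fixed x, y, z axes, in that order (R = Rz(yaw) Ry(pitch) Rx(roll)).
In Python, from plant import r gives the robot as it stands.
- The arm moves only by the tool apply_moves, never from a script. Its argument "targets" is a list of rows, each a list of 3 entries, a list of its own where there are three numbers: the shift along the tool's x, y, z scaled (see below), then the turn, a rotation vector about the tool's x, y, z scaled (see below), then the finger opening in mm, from 0 to 87.6. A call has 1 to 5 rows; each row shifts and turns the pose as measured when the row begins, along the tool's axes as they then stand; what a row does not reach is not made up. The controller multiplies each number of a shift by 0.04 m and each number of a turn by 8 degrees. A row lasts 1/10 s, in which the tool goes at most 50 mm and 8.59 degrees, less where a joint would pass 70% of its speed; a pose out of reach is approached as far as the arm can. A call with a number of a shift or a turn outside -1 to 1 is refused whole. A call with a gripper value outside its range is refused whole. The fingers move at their own pace and stop on an object; "squeeze" is the grip in N (left out, the last holds). Time passes only in rows, so rows that do not move let the fingers close. It gives the time, the measured TCP pose, the force and the opening at its end, in the units of the state.
- r.get_state(): the state, without advancing time (a new reading comes with each control period).
- r.capture(name): name is "side" or "top" or "wrist"; returns a dict with "img" (480x640x3 uint8, blue, green, red), "z_map" (480x640 float32, m along the optical axis (not along the pixel's ray), 0 where there is no reading), "fx", "fy", "cx", "cy" (pixels), "k1" (the pictures are not rectified: a ray, as slopes to the right and down, at radius r is drawn at 1 + k1 r^2 times it, then the intrinsics apply), "camera_from_world" (4x4, takes a point from world to camera coordinates); the wrist camera has in their place "mount" (4x4, takes a point from camera to tool coordinates, whose origin is the TCP and whose axes are the flange's). Camera axes: x right, y up, looking along -z (the intrinsics and any distortion apply to the point x, -y, -z); pixel columns grow to the right and rows downward; lengths in m; the calibration is good to about 2 mm. A picture is of the moment at which its call begins: read the wrist's pose just before it.
- r.close_job(): hands the job in, once; it reports no verdict.
The state is a dict: "time_s": time; "joints": joint angles; "qd": joint speeds; "joint_torque": joint torques, N m; "tcp_pos": TCP position; "eef_rot": TCP orientation; "contact_force": force on the tool from outside, world axes, zero at the start; "moment": the same for the moment, N m; "gripper_width": finger opening in m.
Only numpy, scipy, OpenCV 4.12 (cv2) and the standard library are available. Lean on these libraries where they do the work, as an engineer would, in place of code of your own. Each camera call takes 0.05 s, during which the arm holds its last target.

## Task

The cast on the lever stage has lost its setting. By the lever alone, first draw the table right back to its rear stop, then bring it forward until it presses the gauge plunger with about 9 N (the plunger's dark band has then just gone into the barrel); never press the plunger with more than 25 N. Finish on the forward stroke, so that the drive pin is left bearing on the front wall of its slot and the play is taken up, then let go; leave the other things alone.

Things in the scene. Friction and masses are not known exactly. Their poses are not given: they have to be found in the camera images.
- stage: Fixed setting stage: aluminium plate 134 x 276 x 10 mm on the worktop, with rails, pivot post, rear stop and gauge. Origin: underside, below mid-travel of the table. Axes: +y FORWARD along the slide to the gauge, -y back to the rear stop, +x away from the robot to the pivot post. Plate spans x -47..87, y -84..192 mm. Highest parts: cast 62 mm, lever grip 115 mm above the worktop.
- gauge: Gauge fixed at the stage's +y end: dark bracket, a 20 mm steel barrel along y at 22 mm height, and a sprung 10 mm plunger sticking out 16 mm towards the table. Origin: stage (0, 162, 10) mm, axes as the stage. The barrel is clamped anywhere within 7.5 mm either way: the plunger's free tip lies at stage y 102 to 117 mm. 3 N per mm from zero; 9 N = 3 mm = the dark band just gone in; stroke 12 mm.
- table: Sliding table (60 x 125 mm, top 30 mm up) with a stone cast 56 x 58 x 32 mm clamped on it. Origin and axes: the stage's, plus the travel along y: -25 mm at the rear stop, up to +30; at the start about +8 to +14, short of the plunger or already pressing it. A dry drag of about 18 N holds it where it is left, also against the plunger; going forward the plunger's force comes on top.
- table_anvil (a point): Centre of the front face of the steel button at the table's forward end that meets the plunger: 98 mm forward of the table's origin, 22 mm above the worktop.
- slot (a point): Middle of the slot on the table in which the lever's drive pin works: two upright steel walls, 15 mm apart along y; the pin is 8 mm, so there are 7 mm of play. Axes as the table.
- drive_pin (a point): Axis of the drive pin, 8 mm round, pointing down from the lever 62 mm from its pivot. Its stage y less the slot's is +3.5 mm when it bears on the front wall and pushes the table forward, -3.5 mm when it draws it back, and between these within the play.
- lever_pivot (a point): The lever's vertical axis, at stage x 70, y 0 mm; the point is given 94 mm above the worktop, level with lever_grip.
- lever_grip (a point): Lever grip: upright black round sleeve, 16 mm across, that spins freely on the lever, 59 to 115 mm above the worktop; the point is on its axis, 94 mm up, 105 mm from the pivot axis. Pinch it and carry it along its level arc. Felt along the arc: about 0.5 N in the play, about 11 N while it drags the table, and going forward 0.6 N more for each 1 N on the plunger.
- lever (a joint): Lever angle (rad): 0 when it points to stage -x (to the robot), positive when the grip has swung forward, to stage +y. Grip in the stage frame: x = 70 - 105 cos(a), y = 105 sin(a) mm. The table meets its rear stop at about -0.48; the setting lies between about 0.15 and 0.45.
- cast_c_mid (a point): Middle of a loose yellowish stone dental cast (56 x 58 x 32 mm) beside the stage's rear end; a bystander.
- dish_mid (a point): Middle of a loose white dappen dish (35 mm across, 24 mm high) in front of the stage; a bystander.
- key_mid (a point): Bar of a loose steel flask key (67 x 96 x 8 mm) lying in front of the stage; a bystander.

How it is judged:
By the outcome, as a careful person would: the job done as asked, in the order asked, and still so for the second after the job is handed in, with the robot touching nothing.
It also fails if it takes over 67 s, if anything falls off the work surface, if the arm or the gripper's body presses on something with over 40 N, if the wrist force passes 120 N, or if a joint passes its speed limit or range.

## Working session

There is one attempt and no reset: what is moved stays moved. The work goes in short steps, Python scripts to look and compute and a tool call to move; the robot and the scene stay as the last step left them, time stands still between calls to the robot, and variables do not carry over. Pictures are saved under pics/ and viewed, and the job is handed in when it is done.

Besides the shell and the picture viewer there is one more tool, called as name(argument=value, ...) on one line, values as JSON. apply_moves: Moves the arm, as the interface text tells. Its arguments: {"type":"object","properties":{"targets":{"type":"array","items":{"type":"array"}},"squeeze":{"type":"number"}},"required":["targets"]}

```bash
ls; mkdir -p pics; python3 - <<'E'
from plant import r
import cv2, json
s=r.get_state(); print({k:(v if not hasattr(v,'tolist') else v.tolist()) for k,v in s.items()}); print(r.nose_length)
import numpy as np, pickle
for n in ["top","side","wrist"]:
    c=r.capture(n); cv2.imwrite(f"pics/{n}0.png",c["img"]); pickle.dump(c,open(f"{n}0.pkl","wb"))
    print(n,{k:(np.round(v,4).tolist() if hasattr(v,'tolist') else v) for k,v in c.items() if k not in("img","z_map")})
print(r.get_state()['time_s'])
E
```

```text
pics
{'time_s': 0.0, 'joints': [79.76017420967342, 20.591479712649004, 0.6341714072724145, -0.021599636273350795, -70.13530315137962, -16.507202392733305], 'qd': [-0.023740879739009093, 0.0016102246229822107, 0.02113019842963286, 0.007258917542809587, 0.0794956170229283, -0.0331738187756043], 'joint_torque': [-0.0018774338968796656, -58.27165961265564, 29.306527376174927, 6.997454613447189, 0.006863689486635849, -0.00016772789876995375], 'tcp_pos': [0.3035648020749429, 0.6023043208035066, 0.20542057537835834], 'eef_rot': [179.90543568959214, -0.006848865828601461, -26.754378508128024], 'contact_force': [0.30045191736237675, 0.6247098646408027, 0.1820683433346796], 'moment': [-0.022673947520339008, -0.00474753410487501, 0.04035634827916409], 'gripper_width': 0.08765232568275905}
0.017
top {'fx': 535.9752660459365, 'fy': 535.9752660459365, 'cx': 309.8189366430851, 'cy': 239.91863688951202, 'k1': -0.004545522485588819, 'camera_from_world': [[-0.0224, -0.9997, 0.0008, 0.009], [0.9987, -0.0223, 0.0462, -0.5082], [-0.0462, 0.0018, 0.9989, -0.9031], [0.0, 0.0, 0.0, 1.0]]}
side {'fx': 563.0753090674367, 'fy': 563.0753090674367, 'cx': 317.56713513400314, 'cy': 242.75662765597554, 'k1': -0.1831422434727854, 'camera_from_world': [[0.9428, -0.3334, -0.0028, -0.4946], [0.1332, 0.369, 0.9199, -0.1464], [-0.3057, -0.8676, 0.3923, -0.9217], [0.0, 0.0, 0.0, 1.0]]}
wrist {'fx': 406.734502893161, 'fy': 406.734502893161, 'cx': 322.9158894627477, 'cy': 246.24814305946177, 'k1': 0.009740476232081241, 'mount': [[-0.0002, 0.9623, 0.272, 0.0731], [1.0, 0.0001, 0.0005, 0.0003], [0.0005, 0.272, -0.9623, -0.1795], [0.0, 0.0, 0.0, 1.0]]}
0.15
```

View pics/top0.png

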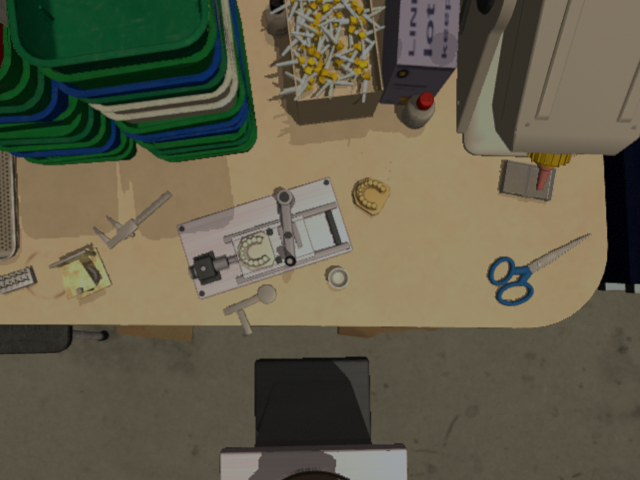

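View pics/side0.png

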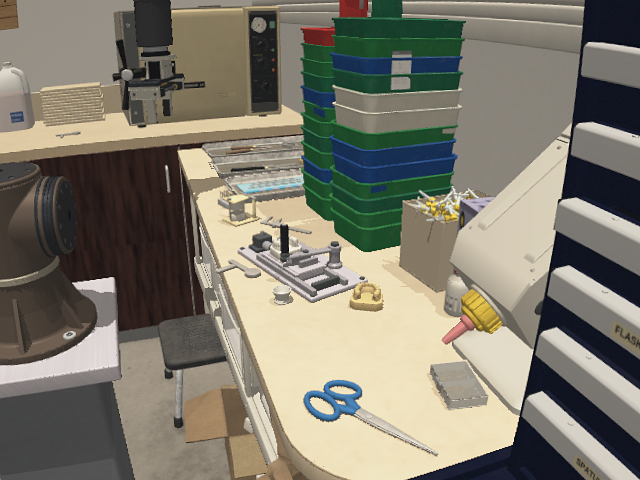

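View pics/wrist0.png

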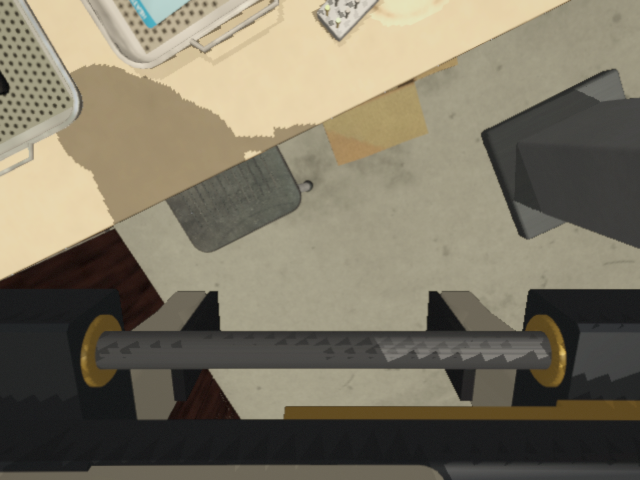

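The top view shows the stage at about px (180–350, 178–298), with the gauge to the left at (207,268), the pivot at (284,197) and the grip at (291,261). Next I'll fit the stage's pose.

```bash
cat > h.py <<'E'
import numpy as np, cv2, pickle
def K(c): return np.array([[c["fx"],0,c["cx"]],[0,c["fy"],c["cy"]],[0,0,1.]])
def dist(c): return np.array([c["k1"],0,0,0,0.])
def cfw(c,T=None):
    if "camera_from_world" in c: return np.array(c["camera_from_world"])
    return np.linalg.inv(T@np.array(c["mount"]))
def Ttool(s):
    from scipy.spatial.transform import Rotation as R
    T=np.eye(4);T[:3,:3]=R.from_euler('xyz',s["eef_rot"],degrees=True).as_matrix();T[:3,3]=s["tcp_pos"];return T
F=np.diag([1,-1,-1.])
def proj(c,P,T=None):
    M=cfw(c,T); P=np.atleast_2d(P); X=(P@M[:3,:3].T+M[:3,3])@F
    return cv2.projectPoints(X.reshape(-1,1,3),np.zeros(3),np.zeros(3),K(c),dist(c))[0].reshape(-1,2)
def rays(c,uv,T=None):
    n=cv2.undistortPoints(np.array(uv,float).reshape(-1,1,2),K(c),dist(c)).reshape(-1,2)
    d=np.c_[n,np.ones(len(n))]@F; M=np.linalg.inv(cfw(c,T)); return M[:3,3],d@M[:3,:3].T
def atz(c,uv,z,T=None):
    o,d=rays(c,uv,T); z=np.broadcast_to(z,len(d)); return o+d*((z-o[2])/d[:,2])[:,None]
def bydepth(c,uv,T=None):
    o,d=rays(c,uv,T); z=np.array([c["z_map"][int(round(v)),int(round(u))] for u,v in uv]); return o+d*z[:,None]
E
python3 - <<'E'
from h import *
c=pickle.load(open("top0.pkl","rb"))
im=c["img"][165:315,165:400]; cv2.imwrite("pics/topz.png",cv2.resize(im,None,fx=3.4,fy=3.4,interpolation=cv2.INTER_CUBIC))
c=pickle.load(open("side0.pkl","rb"))
im=c["img"][210:320,210:400]; cv2.imwrite("pics/sidez.png",cv2.resize(im,None,fx=4.2,fy=4.2,interpolation=cv2.INTER_CUBIC))
E
```

```text
(no output)
```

View pics/topz.png

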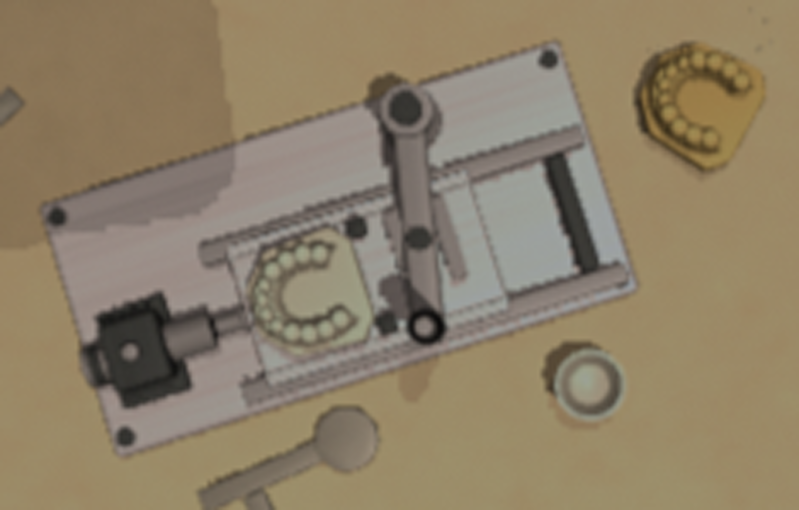

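View pics/sidez.png

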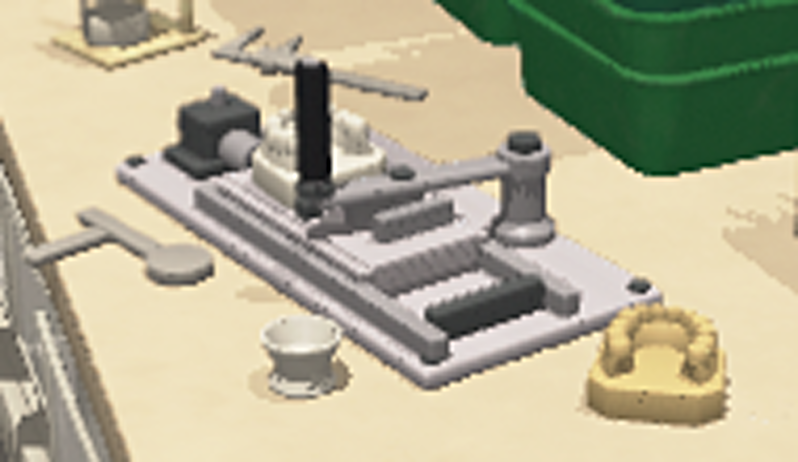

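```bash
python3 - <<'E'
from h import *
from scipy.optimize import least_squares
c=pickle.load(open("top0.pkl","rb"))
z=lambda a:165+(np.array(a)+0.5)/3.4-0.5
uv=z([[42,205],[558,42],[635,290],[122,455]])
S=np.array([[87,192],[87,-84],[-47,-84],[-47,192]])/1e3
W=atz(c,uv,0.010)
def tf(p,S): a=p[2];return S@np.array([[np.cos(a),np.sin(a)],[-np.sin(a),np.cos(a)]])+p[:2]
f=least_squares(lambda p:(tf(p,S)-W[:,:2]).ravel(),[0.5,0,0.3]);p=f.x
print(p,np.degrees(p[2]),f.fun*1e3)
np.save("stage.npy",p)
inv=lambda X:(X-p[:2])@np.array([[np.cos(p[2]),-np.sin(p[2])],[np.sin(p[2]),np.cos(p[2])]])
for n,q,h in [("pivot",[405,107],.07),("grip",[426,326],.115),("front edge tableR",[228,250],.03),("tableFL",[268,385],.03),("rearR",[468,170],.03),("rearL",[507,298],.03),("barrelend",[212,327],.03),("barrel near",[214,322],.022)]:
    w=atz(c,[z(q)],h); print(n,w,inv(w[:,:2])*1e3)
print(bydepth(c,uv), bydepth(c,z([[426,326],[405,107]])))
E
```

```text
[0.51041916 0.01749368 0.28677933] 16.43124518479014 [ 0.47759925  1.8280963   1.75185935 -1.08845237 -0.49157772 -3.3201927
 -1.73788089  2.58054877]
pivot [[0.57679801 0.03793456 0.07      ]] [[69.44991964  0.82984367]]
grip [[0.47296124 0.02854032 0.115     ]] [[-32.80343594  21.19101401]]
front edge tableR [[0.513236   0.12823677 0.03      ]] [[ 34.02709064 105.42353653]]
tableFL [[0.44652335 0.10966714 0.03      ]] [[-35.21369441 106.48294526]]
rearR [[0.5500773  0.00931669 0.03      ]] [[ 35.72550642 -19.06092631]]
rearL [[ 0.48655227 -0.00847202  0.03      ]] [[-30.23694467 -18.15416501]]
barrelend [[0.4755556  0.13668703 0.03      ]] [[  0.27584599 124.18713982]]
barrel near [[0.47809486 0.1368857  0.022     ]] [[  2.76759193 123.65942975]]
[[ 0.53903965  0.22431393  0.0104862 ]
 [ 0.61799998 -0.03789759 -0.00297885]
 [ 0.48959449 -0.07306132  0.00985902]
 [ 0.41274092  0.185867    0.00955913]] [[0.4729503  0.02849459 0.11626661]
 [0.57793325 0.03833057 0.06123696]]
```

apply_moves(targets=[[[0.85, 0.9, 0], [0, 0, 0], 87], [[0.85, 0.9, 0], [0, 0, 0], 87], [[0.85, 0.9, 0], [0, 0, 0], 87], [[0.85, 0.9, 0], [0, 0, 0], 87], [[0.85, 0.9, 0], [0, 0, 0], 87]], squeeze=40)

```text
time_s: 0.65
tcp_pos: [0.3733, 0.3642, 0.2017]
eef_rot: [179.6, -0.1, -26.4]
contact_force: [0.8, 0.2, 0.0]
gripper_width: 0.0869
```

apply_moves(targets=[[[0.72, 0.77, 0], [0, 0, -1], 87], [[0.6, 0.86, 0], [0, 0, -1], 87], [[0.47, 0.94, 0], [0, 0, -1], 87], [[0.33, 1, 0], [0, 0, -1], 87], [[0.19, 1, 0], [0, 0, -1], 87]])

```text
time_s: 1.15
tcp_pos: [0.4324, 0.1577, 0.203]
eef_rot: [179.7, 0.2, 14.3]
contact_force: [0.8, -0.3, 0.3]
gripper_width: 0.087
```

apply_moves(targets=[[[0, 1, 0], [0, 0, -0.26], 87], [[0.02, 1, 0], [0, 0, 0], 87], [[0.02, 0.9, 0], [0, 0, 0], 87], [[0, 0.47, 0], [0, 0, 0], 87], [[0, 0, 0], [0, 0, 0], 87]])

```text
time_s: 1.65
tcp_pos: [0.4712, 0.0191, 0.2039]
eef_rot: [179.7, 0.2, 16.5]
contact_force: [-0.3, 0.5, -0.4]
gripper_width: 0.087
```

```bash
cat > look.py <<'E'
from h import *; import sys
from plant import r
p=np.load("stage.npy")
def inv(X): return (X-p[:2])@np.array([[np.cos(p[2]),-np.sin(p[2])],[np.sin(p[2]),np.cos(p[2])]])
def stat():
    s=r.get_state(); X=inv(np.array(s["tcp_pos"])[None,:2])[0]*1e3
    f=np.array(s["contact_force"]); g=inv(f[None,:2]+p[:2])[0]
    print("t",round(s["time_s"],2),"stage xy",X.round(1),"z",round(s["tcp_pos"][2]*1e3,1),"rot",np.round(s["eef_rot"],2),"Fstage",g.round(2),round(f[2],2),"w",round(s["gripper_width"]*1e3,1),"ang",round(float(np.arctan2(X[1],70-X[0])),4),"rad",round(float(np.hypot(X[1],70-X[0])),1))
    return s
def look(cam,name):
    s=stat(); c=r.capture(cam); cv2.imwrite(f"pics/{name}.png",c["img"]); pickle.dump((s,c),open(name+".pkl","wb")); return s,c
if __name__=="__main__":
    if len(sys.argv)>2: look(sys.argv[1],sys.argv[2])
    else: stat()
E
python3 look.py wrist w1
```

```text
t 1.65 stage xy [-37.1  12.6] z 203.9 rot [1.7973e+02 1.6000e-01 1.6520e+01] Fstage [-0.17  0.62] -0.42 w 87.0 ang 0.1168 rad 107.9
```

View pics/w1.png

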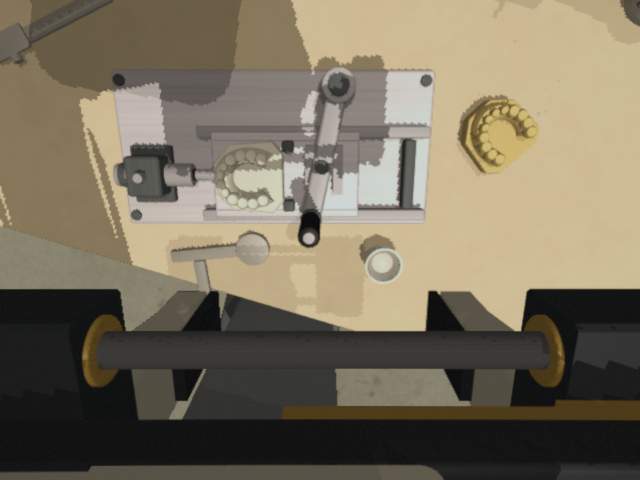

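The wrist view has the whole stage square on: grip top at px (309,239), pivot (338,84), barrel end about (195,175). I'll check these against the top fit.

```bash
python3 - <<'E'
from look import *
s,c=pickle.load(open("w1.pkl","rb")); T=Ttool(s)
for n,q,h in [("TL",[114,70],.01),("TR",[434,70],.01),("BR",[424,223],.01),("BL",[133,223],.01),("grip",[309,239],.115),("piv",[338,84],.07)]:
    w=atz(c,[q],h,T); print(n,w.round(4),(inv(w[:,:2])*1e3).round(1), bydepth(c,[q],T).round(4))
im=c["img"][60:240,105:375]; cv2.imwrite("pics/w1z.png",cv2.resize(im,None,fx=2.9,fy=2.9,interpolation=cv2.INTER_CUBIC))
E
```

```text
TL [[0.5382 0.2219 0.01  ]] [[ 84.5 188.2]] [[0.5382 0.2211 0.0118]]
TR [[ 0.6155 -0.0373  0.01  ]] [[ 85.3 -82.3]] [[ 6.175e-01 -3.950e-02 -3.000e-04]]
BR [[ 0.4884 -0.0758  0.01  ]] [[-47.5 -83.2]] [[ 0.4872 -0.0784  0.0014]]
BL [[0.4112 0.1856 0.01  ]] [[-47.6 189.3]] [[0.4117 0.1849 0.0116]]
grip [[0.4706 0.0284 0.115 ]] [[-35.1  21.7]] [[0.4709 0.0284 0.116 ]]
piv [[0.5753 0.038  0.07  ]] [[68.1  1.3]] [[0.5762 0.0379 0.0621]]
```

View pics/w1z.png

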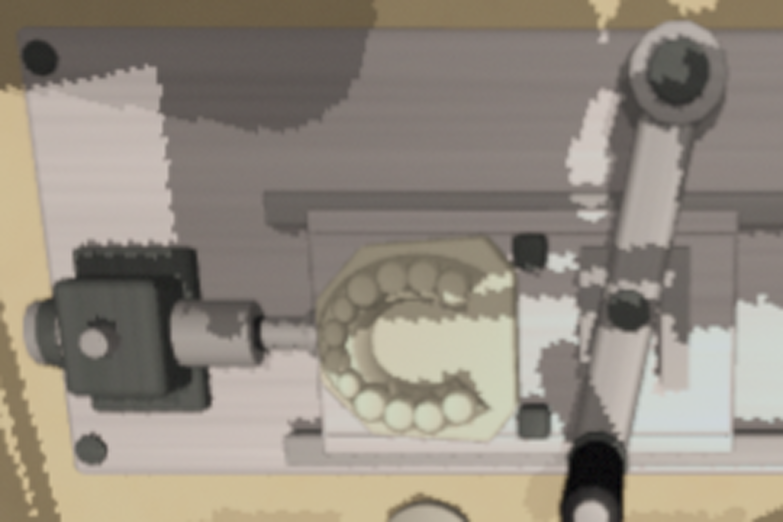

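apply_moves(targets=[[[0.06, -0.22, 0.4], [0, 0, 0], 60], [[0, 0, 0.9], [0, 0, 0], 60], [[0, 0, 0.9], [0, 0, 0], 60], [[0, 0, 0.55], [0, 0, 0], 60], [[0, 0, 0], [0, 0, 0], 60]])

```text
time_s: 2.2
tcp_pos: [0.4712, 0.0319, 0.0919]
eef_rot: [179.8, -0.1, 16.6]
contact_force: [-0.9, 0.0, 0.3]
gripper_width: 0.0604
```

```bash
python3 look.py wrist w2
```

```text
t 2.2 stage xy [-33.5  24.9] z 91.9 rot [ 1.798e+02 -1.000e-01  1.661e+01] Fstage [-0.85  0.26] 0.29 w 60.4 ang 0.236 rad 106.5
```

View pics/w2.png

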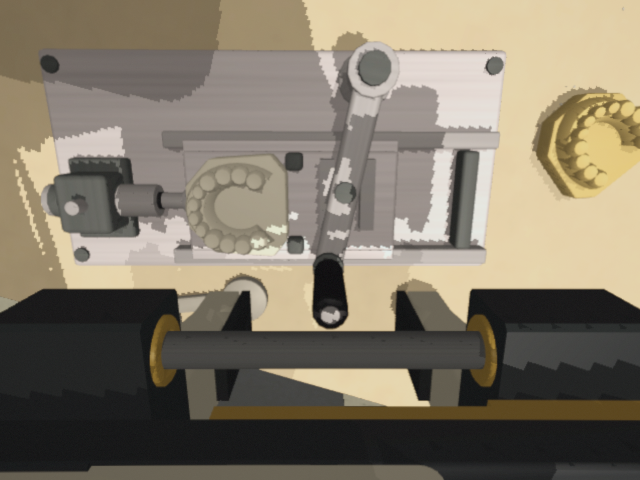

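```bash
python3 - <<'E'
from look import *
s,c=pickle.load(open("w2.pkl","rb")); T=Ttool(s)
w=atz(c,[[330,316]],.115,T);print(w,inv(w[:,:2])*1e3, bydepth(c,[[330,316]],T))
w=atz(c,[[375,66]],.062,T);print(w,inv(w[:,:2])*1e3, bydepth(c,[[375,66]],T))
E
```

```text
[[0.47044227 0.02860429 0.115     ]] [[-35.20143214  21.96488879]] [[0.47151188 0.02897792 0.11738437]]
[[0.57684766 0.03742192 0.062     ]] [[69.35254278  0.32409153]] [[0.5766651  0.03750119 0.06305724]]
```

apply_moves(targets=[[[0, 0.09, 0], [0, 0, 0], 60], [[0, 0, 0], [0, 0, 0], 35]])

```text
time_s: 2.45
tcp_pos: [0.4747, 0.0299, 0.0957]
eef_rot: [179.8, -0.4, 16.7]
contact_force: [-0.0, -0.5, -0.7]
gripper_width: 0.0563
```

```bash
python3 look.py
```

```text
t 2.45 stage xy [-30.8  22. ] z 95.7 rot [179.79  -0.37  16.75] Fstage [-0.15 -0.45] -0.66 w 56.3 ang 0.2147 rad 103.2
```

apply_moves(targets=[[[-0.08, 0, 0.08], [0, 0, 0], 25], [[0, 0, 0], [0, 0, 0], 25], [[0, 0, 0], [0, 0, 0], 25]])

```text
time_s: 2.75
tcp_pos: [0.473, 0.0296, 0.0949]
eef_rot: [179.8, -0.7, 16.7]
contact_force: [-0.2, 0.5, -0.6]
gripper_width: 0.0335
```

```bash
python3 look.py
```

```text
t 2.75 stage xy [-32.4  22.1] z 94.9 rot [179.83  -0.66  16.74] Fstage [-0.09  0.51] -0.57 w 33.5 ang 0.2129 rad 104.8
```

apply_moves(targets=[[[0, 0, 0.04], [0, -0.08, 0], 12], [[0, 0, 0], [0, 0, 0], 12], [[0, 0, 0], [0, 0, 0], 12], [[0, 0, 0], [0, 0, 0], 12]])

```text
time_s: 3.15
tcp_pos: [0.4739, 0.0295, 0.0945]
eef_rot: [179.8, -0.1, 16.8]
contact_force: [-3.8, -0.6, 9.5]
gripper_width: 0.0123
```

```bash
python3 look.py wrist w3
```

```text
t 3.15 stage xy [-31.6  21.9] z 94.5 rot [ 1.7981e+02 -6.0000e-02  1.6760e+01] Fstage [-3.78  0.44] 9.54 w 12.3 ang 0.2122 rad 104.0
```

View pics/w3.png

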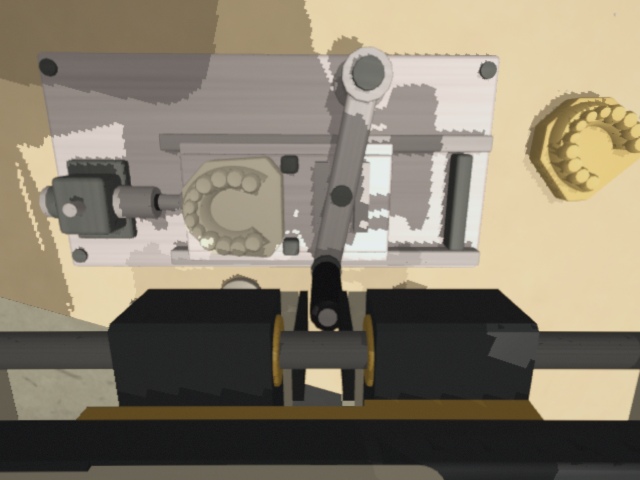

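```bash
python3 - <<'E'
from look import *
s,c=pickle.load(open("w3.pkl","rb")); T=Ttool(s); iT=np.linalg.inv(T)
for uv in [(327,317),(327,300),(327,280),(327,268),(300,330),(350,330),(300,300),(351,300),(295,380),(355,380)]:
    w=bydepth(c,[uv],T)[0]; print(uv,w.round(4),"tool",(iT@np.r_[w,1])[:3].round(4), (inv(w[None,:2])*1e3).round(1))
C=lambda X:proj(c,(T@np.r_[X,1])[:3],T)
print(C([0,0,0]),C([.0095,.006,0]),C([.0095,.006,.017]),C([0,0,-.02]))
im=c["img"][240:430,230:420]; cv2.imwrite("pics/w3z.png",cv2.resize(im,None,fx=3.1,fy=3.1,interpolation=cv2.INTER_CUBIC))
E
```

```text
(327, 317) [0.4725 0.0274 0.1181] tool [-0.0019  0.0017 -0.0236] [[-33.5  20.2]]
(327, 300) [0.4782 0.0291 0.1139] tool [ 0.004   0.0018 -0.0194] [[-27.7  20.2]]
(327, 280) [0.4791 0.029  0.0919] tool [0.0048 0.002  0.0026] [[-26.8  20. ]]
(327, 268) [0.4793 0.0289 0.0748] tool [0.005  0.0021 0.0197] [[-26.6  19.7]]
(300, 330) [0.4808 0.0397 0.1519] tool [ 0.0097 -0.0075 -0.0574] [[-22.1  29.7]]
(350, 330) [0.4846 0.0234 0.1497] tool [ 0.0085  0.0092 -0.0552] [[-23.1  13. ]]
(300, 300) [0.4797 0.0408 0.1251] tool [ 0.0088 -0.009  -0.0306] [[-22.9  31.1]]
(351, 300) [0.4873 0.0225 0.1298] tool [ 0.0108  0.0108 -0.0353] [[-20.8  11.3]]
(295, 380) [0.4686 0.0374 0.1615] tool [-0.0028 -0.0088 -0.0671] [[-34.5  30.9]]
(355, 380) [0.4759 0.02   0.1646] tool [-0.0007  0.0099 -0.0701] [[-32.4  12.2]]
[[322.89167663 291.48097815]] [[335.73455409 272.51449288]] [[334.73125048 261.32565561]] [[322.87003435 309.26689329]]
```

View pics/w3z.png

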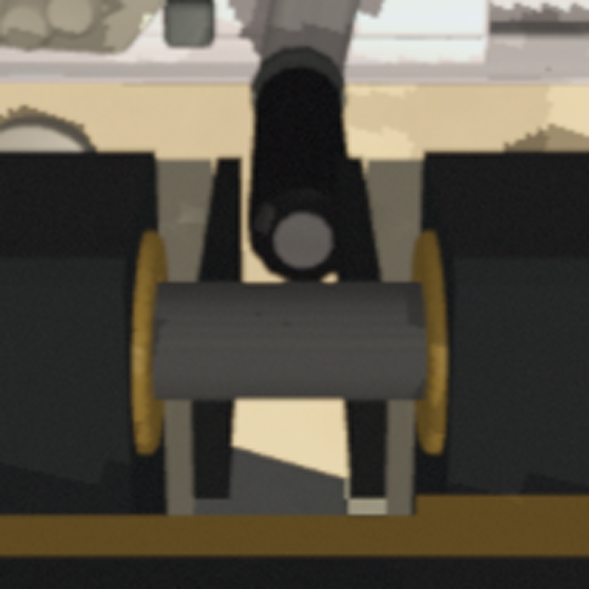

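apply_moves(targets=[[[0, 0, 0], [0, 0, 0], 12], [[0, 0, 0], [0, 0, 0], 12]])

```text
time_s: 3.4
tcp_pos: [0.474, 0.0295, 0.0951]
eef_rot: [179.8, -0.1, 16.8]
contact_force: [-0.7, 0.6, 0.2]
gripper_width: 0.0117
```

```bash
python3 look.py wrist w4;python3 - <<'E'
from look import *
s,c=pickle.load(open("w4.pkl","rb"))
im=c["img"][240:430,230:420]; cv2.imwrite("pics/w4z.png",cv2.resize(im,None,fx=3.1,fy=3.1,interpolation=cv2.INTER_CUBIC))
E
```

```text
t 3.4 stage xy [-31.5  21.8] z 95.1 rot [ 1.798e+02 -8.000e-02  1.676e+01] Fstage [-0.47  0.73] 0.18 w 11.7 ang 0.2112 rad 103.8
```

View pics/w4z.png

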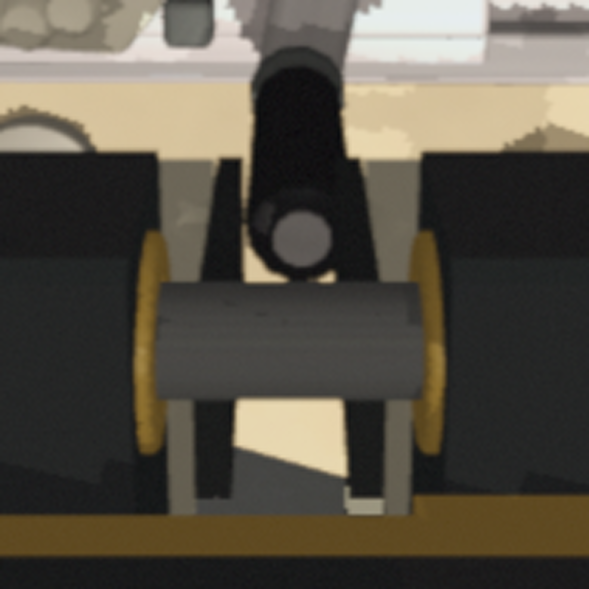

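apply_moves(targets=[[[0, 0, 0], [0, 0, 0], 5], [[0, 0, 0], [0, 0, 0], 5]])

```text
time_s: 3.65
tcp_pos: [0.4742, 0.0296, 0.095]
eef_rot: [179.8, -0.1, 16.8]
contact_force: [-0.1, -0.0, 2.8]
gripper_width: 0.0059
```

```bash
python3 look.py
```

```text
t 3.65 stage xy [-31.3  21.8] z 95.0 rot [ 1.798e+02 -9.000e-02  1.677e+01] Fstage [-0.09 -0.02] 2.76 w 5.9 ang 0.2121 rad 103.6
```

```bash
python3 look.py wrist w5;python3 - <<'E'
from look import *
s,c=pickle.load(open("w5.pkl","rb"))
im=c["img"][200:430,210:440]; cv2.imwrite("pics/w5z.png",cv2.resize(im,None,fx=2.6,fy=2.6,interpolation=cv2.INTER_CUBIC))
E
python3 look.py side s5;python3 - <<'E'
from look import *
s,c=pickle.load(open("s5.pkl","rb"))
im=c["img"][150:320,200:400]; cv2.imwrite("pics/s5z.png",cv2.resize(im,None,fx=3.5,fy=3.5,interpolation=cv2.INTER_CUBIC))
E
```

```text
t 3.65 stage xy [-31.3  21.8] z 95.0 rot [ 1.798e+02 -9.000e-02  1.677e+01] Fstage [-0.09 -0.02] 2.76 w 5.9 ang 0.2121 rad 103.6
t 3.7 stage xy [-31.3  21.8] z 95.0 rot [ 1.798e+02 -9.000e-02  1.677e+01] Fstage [-0.5   0.52] 1.85 w 5.4 ang 0.2119 rad 103.6
```

View pics/w5z.png

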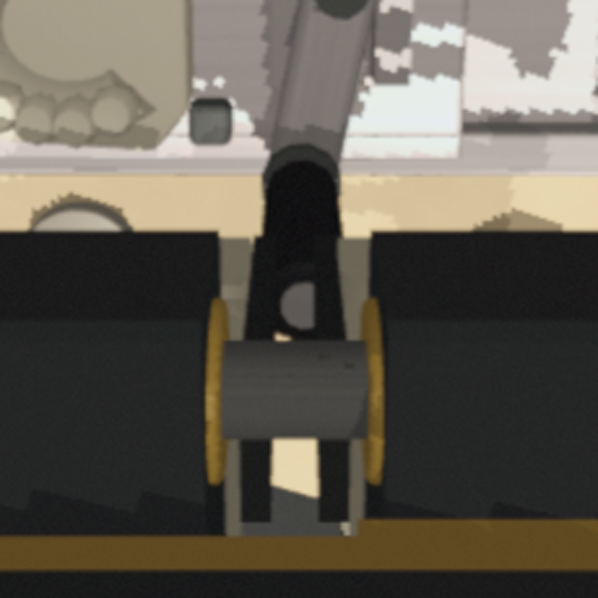

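View pics/s5z.png

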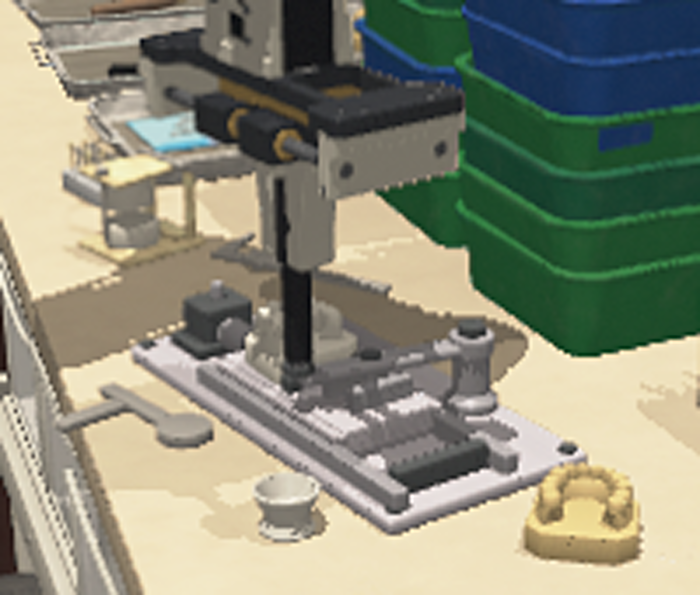

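apply_moves(targets=[[[0, 0, 0], [0, 0, 0], 0], [[0, 0, 0], [0, 0, 0], 0], [[0, 0, 0], [0, 0, 0], 0]], squeeze=20)

```text
time_s: 4.05
tcp_pos: [0.4743, 0.0297, 0.095]
eef_rot: [179.8, -0.1, 16.8]
contact_force: [-0.0, 0.5, 1.1]
gripper_width: 0.0005
```

```bash
python3 look.py
```

```text
t 4.05 stage xy [-31.2  21.9] z 95.0 rot [ 1.798e+02 -1.000e-01  1.677e+01] Fstage [0.13 0.49] 1.12 w 0.5 ang 0.2133 rad 103.5
```

```bash
python3 look.py wrist w6;python3 - <<'E'
from look import *
s,c=pickle.load(open("w6.pkl","rb"))
im=c["img"][200:430,210:440]; cv2.imwrite("pics/w6z.png",cv2.resize(im,None,fx=2.6,fy=2.6,interpolation=cv2.INTER_CUBIC))
E
python3 look.py top t6;python3 - <<'E'
from look import *
s,c=pickle.load(open("t6.pkl","rb"))
im=c["img"][165:315,165:400]; cv2.imwrite("pics/t6z.png",cv2.resize(im,None,fx=3.4,fy=3.4,interpolation=cv2.INTER_CUBIC))
E
```

```text
t 4.05 stage xy [-31.2  21.9] z 95.0 rot [ 1.798e+02 -1.000e-01  1.677e+01] Fstage [0.13 0.49] 1.12 w 0.5 ang 0.2133 rad 103.5
t 4.1 stage xy [-31.2  21.9] z 95.0 rot [ 1.798e+02 -1.000e-01  1.677e+01] Fstage [0.7  0.96] 1.54 w 0.5 ang 0.2133 rad 103.5
```

View pics/w6z.png

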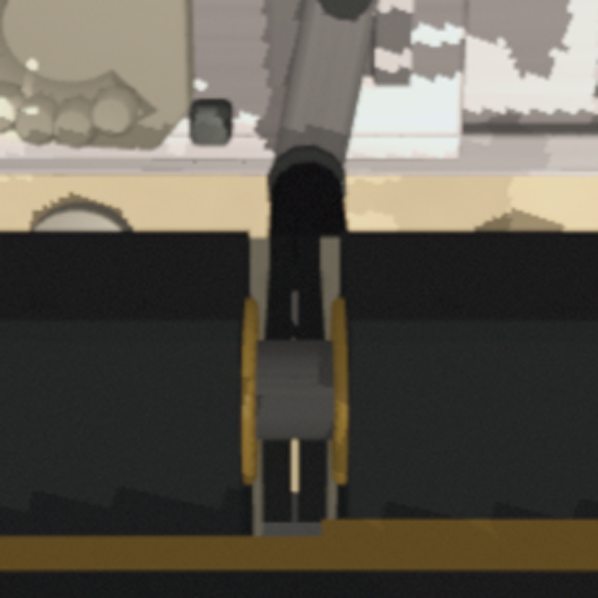

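View pics/t6z.png

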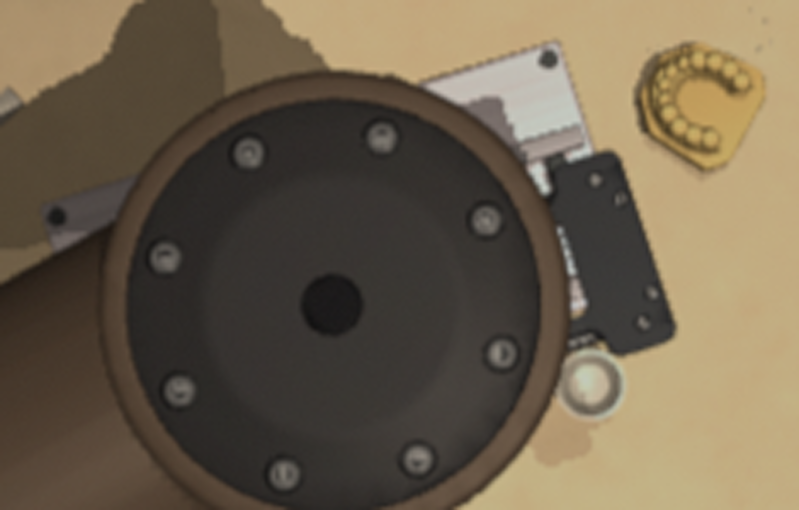

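```bash
python3 - <<'E'
from look import *
s,c=pickle.load(open("s5.pkl","rb")); T=Ttool(s)
for z in [(300,262),(320,262),(300,280),(300,320),(300,350),(320,240),(285,250)]:
    uv=[(200+z[0]/3.5,150+z[1]/3.5)]; w=bydepth(c,uv); print(z,w.round(4),(inv(w[:,:2])*1e3).round(1))
for t in [[0,0,.017],[0,0,0],[.0095,0.01,.017],[0,0,-.03]]:
    print(t,((proj(c,(T@np.r_[t,1])[:3])[0]-[200,150])*3.5).round(0))
s,c=pickle.load(open("w6.pkl","rb")); T=Ttool(s)
iT=np.linalg.inv(T)
for v in range(286,345,6):
  for u in (317,330):
    w=bydepth(c,[(u,v)],T)[0]; print((u,v),(iT@np.r_[w,1])[:3].round(4),end=' ')
  print()
E
```

```text
(300, 262) [[0.4668 0.0092 0.1232]] [[-44.2   4.4]]
(320, 262) [[0.4794 0.015  0.1194]] [[-30.5   6.4]]
(300, 280) [[0.4696 0.0199 0.1088]] [[-38.5  13.9]]
(300, 320) [[0.4691 0.0201 0.0858]] [[-38.9  14.2]]
(300, 350) [[0.4685 0.0198 0.0686]] [[-39.6  14.1]]
(320, 240) [[0.4792 0.0136 0.1323]] [[-31.    5.1]]
(285, 250) [[0.463  0.0242 0.125 ]] [[-43.5  19.9]]
[0, 0, 0.017] [305. 326.]
[0, 0, 0] [304. 296.]
[0.0095, 0.01, 0.017] [330. 327.]
[0, 0, -0.03] [302. 244.]
(317, 286) [ 0.0019 -0.0028  0.0022] (330, 286) [ 0.0046  0.0033 -0.0048] 
(317, 292) [ 0.0097 -0.0024 -0.0244] (330, 292) [ 0.0095  0.0029 -0.0238] 
(317, 298) [ 0.0094 -0.0023 -0.0299] (330, 298) [ 0.0094  0.0028 -0.0301] 
(317, 304) [ 0.0094 -0.0022 -0.0358] (330, 304) [ 0.0091  0.0028 -0.035 ] 
(317, 310) [ 0.009  -0.0022 -0.0403] (330, 310) [ 0.0094  0.0026 -0.0411] 
(317, 316) [ 0.0091 -0.0021 -0.0457] (330, 316) [ 0.0092  0.0026 -0.0458] 
(317, 322) [ 0.0095 -0.002  -0.0512] (330, 322) [ 0.009   0.0025 -0.0502] 
(317, 328) [ 0.0091 -0.002  -0.055 ] (330, 328) [ 0.0092  0.0024 -0.0552] 
(317, 334) [ 0.0314 -0.0012 -0.1011] (330, 334) [ 7.290e-02  1.000e-04 -1.795e-01] 
(317, 340) [ 0.031  -0.0012 -0.103 ] (330, 340) [ 0.0313  0.0015 -0.1037]
```

The picture corrects an assumption. The jaws shut to 0 without catching the sleeve. Wrist and side depth both put the real fingertips at z≈0.118 (tool z ≈ −0.024), about 40 mm higher than `nose_length` implies, so the jaws closed above the grip. I'll open, then go down about 43 mm more.

apply_moves(targets=[[[-0.06, 0.03, -0.2], [0, 0, 0], 60], [[0, 0, 0], [0, 0, 0], 60], [[0, 0, 0], [0, 0, 0], 60]], squeeze=40)

```text
time_s: 4.45
tcp_pos: [0.4718, 0.0275, 0.1035]
eef_rot: [179.8, -0.1, 16.8]
contact_force: [-0.4, -0.7, -0.1]
gripper_width: 0.0188
```

```bash
python3 look.py wrist w7
```

```text
t 4.45 stage xy [-34.2  20.5] z 103.5 rot [ 1.798e+02 -6.000e-02  1.676e+01] Fstage [-0.62 -0.57] -0.06 w 18.8 ang 0.1944 rad 106.2
```

View pics/w7.png

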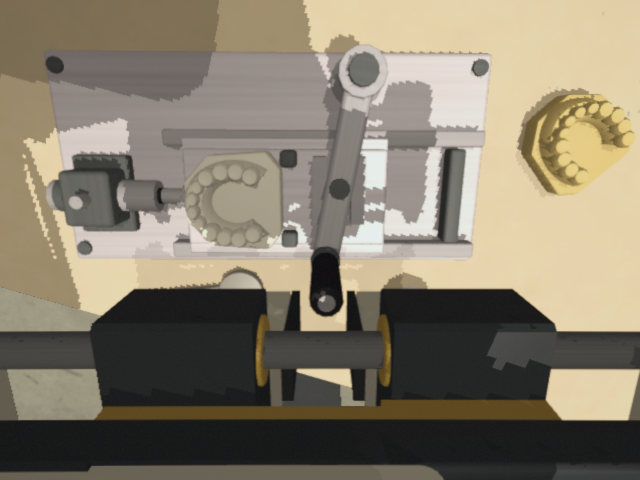

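```bash
python3 - <<'E'
from look import *
s,c=pickle.load(open("w7.pkl","rb")); T=Ttool(s); iT=np.linalg.inv(T)
w=atz(c,[(327,302)],.115,T)[0]; print((iT@np.r_[w,1])[:3].round(4),bydepth(c,[(327,302)],T))
E
```

```text
[-0.0004  0.0018 -0.0115] [[0.4729108  0.02598389 0.117292  ]]
```

apply_moves(targets=[[[0, 0.03, 0], [0, 0, 0], 50], [[0, 0, 0], [0, 0, 0], 50]])

```text
time_s: 4.7
tcp_pos: [0.4721, 0.0262, 0.1035]
eef_rot: [179.8, -0.1, 16.8]
contact_force: [-0.2, 0.4, -0.2]
gripper_width: 0.0387
```

```bash
python3 look.py
```

```text
t 4.7 stage xy [-34.2  19.2] z 103.5 rot [ 1.798e+02 -6.000e-02  1.677e+01] Fstage [-0.04  0.45] -0.25 w 38.7 ang 0.1821 rad 106.0
```

apply_moves(targets=[[[0, 0, 0.5], [0, 0, 0], 45], [[0, 0, 0.5], [0, 0, 0], 45], [[0, 0, 0.25], [0, 0, 0], 45], [[0, 0, 0], [0, 0, 0], 45]])

```text
time_s: 5.1
tcp_pos: [0.4731, 0.0262, 0.0525]
eef_rot: [179.8, -0.2, 16.8]
contact_force: [-0.2, -0.2, -0.3]
gripper_width: 0.0451
```

```bash
python3 look.py wrist w8
```

```text
t 5.1 stage xy [-33.3  18.9] z 52.5 rot [ 1.798e+02 -1.700e-01  1.676e+01] Fstage [-0.27 -0.11] -0.26 w 45.1 ang 0.1809 rad 105.1
```

View pics/w8.png

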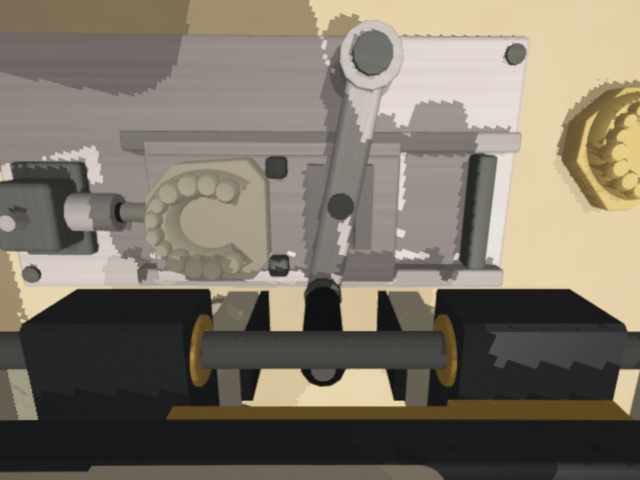

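Now the grip, with its top at px (322,375), stands between and below the pads, on the centre line at column 323. Closing.

apply_moves(targets=[[[0, 0, 0], [0, 0, 0], 8], [[0, 0, 0], [0, 0, 0], 8], [[0, 0, 0], [0, 0, 0], 8], [[0, 0, 0], [0, 0, 0], 8]], squeeze=40)

```text
time_s: 5.55
tcp_pos: [0.4751, 0.027, 0.0554]
eef_rot: [179.8, -0.4, 16.8]
contact_force: [0.3, 0.3, -0.1]
gripper_width: 0.0186
```

```bash
python3 look.py
```

```text
t 5.55 stage xy [-31.2  19.1] z 55.4 rot [179.81  -0.41  16.8 ] Fstage [0.38 0.21] -0.11 w 18.6 ang 0.1866 rad 103.0
```

apply_moves(targets=[[[-0.04, 0, 0.05], [0, -0.04, 0], 8], [[0, 0, 0], [0, 0, 0], 8], [[0, 0, 0], [0, 0, 0], 8]])

```text
time_s: 5.85
tcp_pos: [0.475, 0.0269, 0.0554]
eef_rot: [179.8, -0.3, 16.9]
contact_force: [0.8, -0.4, -3.2]
gripper_width: 0.0152
```

```bash
python3 look.py
```

```text
t 5.85 stage xy [-31.3  19.1] z 55.4 rot [179.81  -0.27  16.85] Fstage [ 0.69 -0.58] -3.18 w 15.2 ang 0.1861 rad 103.1
```

apply_moves(targets=[[[-0.03, 0.2, 0.02], [0, 0, 0], 8], [[-0.015, 0.2, 0.01], [0, 0, 0], 8], [[0, 0.2, 0], [0, 0, 0], 8]])

```text
time_s: 6.15
tcp_pos: [0.4797, 0.005, 0.0551]
eef_rot: [-180.0, -0.3, 16.9]
contact_force: [-6.3, 9.9, 4.9]
gripper_width: 0.0154
```

```bash
python3 look.py
```

```text
t 6.15 stage xy [-33.   -3.3] z 55.1 rot [-179.99   -0.34   16.9 ] Fstage [-3.2 11.3] 4.88 w 15.4 ang -0.0317 rad 103.0
```

apply_moves(targets=[[[0.015, 0.2, 0], [0, 0, 0], 8], [[0.03, 0.2, 0], [0, 0, 0], 8], [[0.05, 0.2, 0], [0, 0, 0], 8], [[0.065, 0.19, 0], [0, 0, 0], 8]])

```text
time_s: 6.55
tcp_pos: [0.4924, -0.0208, 0.0549]
eef_rot: [-179.5, -0.3, 16.8]
contact_force: [-8.5, 11.0, 9.4]
gripper_width: 0.0153
```

```bash
python3 look.py
```

```text
t 6.55 stage xy [-28.1 -31.7] z 54.9 rot [-179.53   -0.29   16.8 ] Fstage [-5.05 12.95] 9.4 w 15.3 ang -0.3125 rad 103.1
```

apply_moves(targets=[[[0.04, 0.15, 0], [0, 0, 0], 8], [[0.06, 0.14, 0], [0, 0, 0], 8], [[0.06, 0.13, 0], [0, 0, 0], 8]])

```text
time_s: 6.85
tcp_pos: [0.5018, -0.0328, 0.0549]
eef_rot: [-179.2, -0.3, 16.7]
contact_force: [-8.1, 12.1, 8.5]
gripper_width: 0.015
```

```bash
python3 look.py
```

```text
t 6.85 stage xy [-22.5 -45.9] z 54.9 rot [-179.18   -0.26   16.72] Fstage [-4.32 13.92] 8.46 w 15.0 ang -0.4604 rad 103.2
```

apply_moves(targets=[[[0.06, 0.12, 0], [0, 0, 0], 8], [[0.03, 0.08, 0], [0, 0, 0], 8]])

```text
time_s: 7.05
tcp_pos: [0.5054, -0.0367, 0.0547]
eef_rot: [-178.8, -0.2, 16.6]
contact_force: [-14.8, 27.6, 15.1]
gripper_width: 0.0155
```

```bash
python3 look.py wrist w9
```

```text
t 7.05 stage xy [-20.1 -50.6] z 54.7 rot [-1.7882e+02 -1.7000e-01  1.6620e+01] Fstage [-6.39 30.66] 15.07 w 15.5 ang -0.5115 rad 103.4
```

View pics/w9.png

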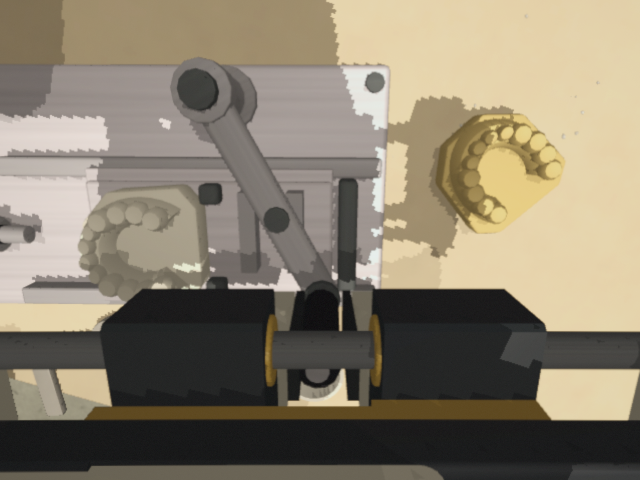

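```bash
python3 - <<'E'
from look import *
s,c=pickle.load(open("w9.pkl","rb")); T=Ttool(s)
for n,q,h in [("tab rear",[332,230],.03),("stop front",[340,230],.03),("stop front",[338,230],.02),("tabfrontR",[88,175],.03),("TR",[388,67],.01),("piv",[198,90],.062)]:
    w=atz(c,[q],h,T); print(n,(inv(w[:,:2])*1e3).round(1),bydepth(c,[q],T).round(4))
E
python3 look.py
```

```text
tab rear [[  3.9 -54.7]] [[ 0.5256 -0.0351  0.0121]]
stop front [[  4.  -58.8]] [[ 0.5302 -0.038   0.027 ]]
stop front [[  1.6 -57.9]] [[ 0.5297 -0.0371  0.0262]]
tabfrontR [[31.3 68. ]] [[0.5209 0.0921 0.0289]]
TR [[ 84.3 -82.3]] [[ 0.6145 -0.0376  0.0108]]
piv [[68.4 -0.6]] [[0.5762 0.0361 0.0626]]
t 7.1 stage xy [-20.1 -50.4] z 54.7 rot [-1.788e+02 -1.600e-01  1.662e+01] Fstage [-6.02 24.7 ] 13.13 w 15.2 ang -0.51 rad 103.3
```

apply_moves(targets=[[[0.04, 0.1, 0], [0, 0, 0], 8], [[0.04, 0.1, 0], [0, 0, 0], 8]])

```text
time_s: 7.3
tcp_pos: [0.5058, -0.037, 0.0545]
eef_rot: [-178.2, 0.1, 16.5]
contact_force: [-19.3, 32.5, 21.4]
gripper_width: 0.015
```

```bash
python3 look.py wrist w10;  python3 - <<'E'
from look import *
s,c=pickle.load(open("w10.pkl","rb"))
im=c["img"][60:310,70:400]; cv2.imwrite("pics/w10z.png",cv2.resize(im,None,fx=2.4,fy=2.4,interpolation=cv2.INTER_CUBIC))
E
```

```text
t 7.3 stage xy [-19.9 -51. ] z 54.5 rot [-1.7816e+02  5.0000e-02  1.6480e+01] Fstage [-9.27 36.65] 21.38 w 15.0 ang -0.5158 rad 103.3
```

View pics/w10z.png

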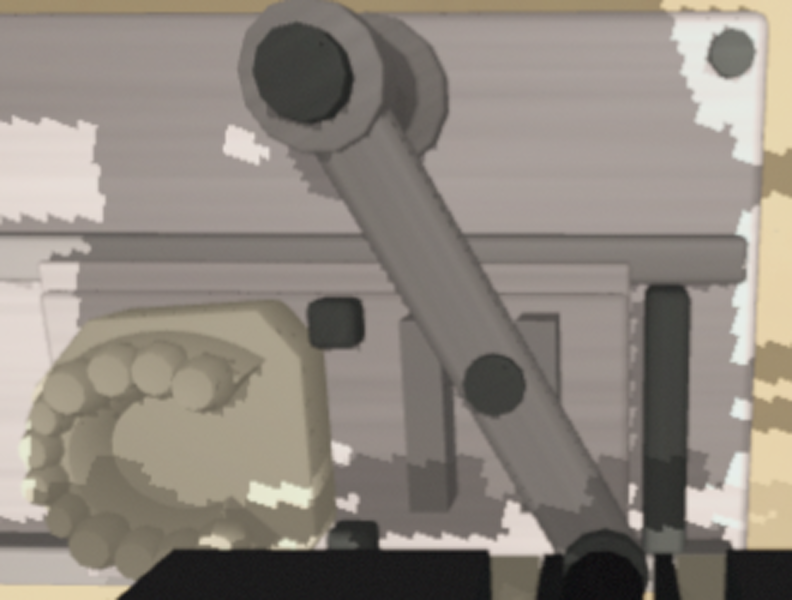

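apply_moves(targets=[[[-0.11, -0.24, 0], [-0.06, 0, 0], 8], [[-0.085, -0.24, 0], [-0.06, 0, 0], 8], [[-0.06, -0.24, 0], [-0.06, 0, 0], 8]])

```text
time_s: 7.65
tcp_pos: [0.4884, -0.0142, 0.0556]
eef_rot: [-179.8, 0.1, 16.6]
contact_force: [6.2, -10.5, -6.6]
gripper_width: 0.0154
```

```bash
python3 look.py
```

```text
t 7.65 stage xy [-30.1 -24.2] z 55.6 rot [-1.7976e+02  6.0000e-02  1.6570e+01] Fstage [  2.96 -11.86] -6.63 w 15.4 ang -0.2368 rad 103.0
```

apply_moves(targets=[[[-0.045, -0.22, 0], [0, 0, 0], 8], [[-0.03, -0.22, 0], [0, 0, 0], 8], [[-0.01, -0.22, 0], [0, 0, 0], 8], [[0.005, -0.2, 0], [0.03, 0, 0], 8]])

```text
time_s: 8.05
tcp_pos: [0.4774, 0.0124, 0.0554]
eef_rot: [180.0, 0.0, 16.8]
contact_force: [4.7, -11.4, -1.0]
gripper_width: 0.0152
```

```bash
python3 look.py wrist w11;  python3 - <<'E'
from look import *
s,c=pickle.load(open("w11.pkl","rb"))
im=c["img"][100:290,20:350]; cv2.imwrite("pics/w11z.png",cv2.resize(im,None,fx=2.4,fy=2.4,interpolation=cv2.INTER_CUBIC))
E
```

```text
t 8.05 stage xy [-33.1   4.5] z 55.4 rot [1.7998e+02 4.0000e-02 1.6760e+01] Fstage [  1.27 -12.28] -0.95 w 15.2 ang 0.0433 rad 103.2
```

View pics/w11z.png

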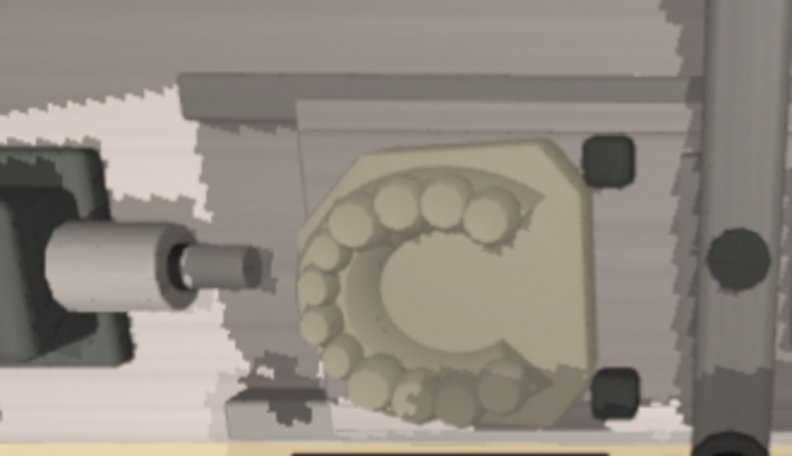

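```bash
python3 - <<'E'
from look import *
s,c=pickle.load(open("w11.pkl","rb")); T=Ttool(s)
for n,q,h in [("tip",[262,267],.022),("tiptop",[250,247],.027),("band out",[187,247],.027),("band in",[170,255],.027),("barrel end top",[178,225],.032),("table front",[300,150],.03),("pin boss",[738,260],.06),("castfront",[299,285],.05)]:
    q=[20+q[0]/2.4,100+q[1]/2.4]
    w=atz(c,[q],h,T); print(n,(inv(w[:,:2])*1e3).round(1),(inv(bydepth(c,[q],T)[:,:2])*1e3).round(1),bydepth(c,[q],T)[0,2].round(4))
E
```

```text
tip [[ -1.6 107.3]] [[ -3.5 112. ]] 0.0121
tiptop [[  3.7 106.9]] [[  3.3 108.1]] 0.0244
band out [[  3.6 120.3]] [[  3.2 121.5]] 0.0248
band in [[  1.9 124.2]] [[  2.  123.7]] 0.0278
barrel end top [[  9.1 118.7]] [[  7.5 124.8]] 0.0212
table front [[24.4 92.6]] [[24.5 92.1]] 0.0311
pin boss [[7.6 2.7]] [[6.9 2.6]] 0.0561
castfront [[ 0.4 87.1]] [[ 2.8 82.2]] 0.0611
```

apply_moves(targets=[[[0.01, -0.16, 0], [0, 0, 0], 8], [[0.015, -0.14, 0], [0, 0, 0], 8], [[0.01, -0.08, 0], [0, 0, 0], 8]])

```text
time_s: 8.4
tcp_pos: [0.4752, 0.0226, 0.0553]
eef_rot: [179.6, 0.1, 16.8]
contact_force: [4.5, -12.3, -1.0]
gripper_width: 0.0153
```

```bash
python3 look.py wrist w12;  python3 - <<'E'
from look import *
s,c=pickle.load(open("w12.pkl","rb"))
im=c["img"][140:290,50:300]; cv2.imwrite("pics/w12z.png",cv2.resize(im,None,fx=3.2,fy=3.2,interpolation=cv2.INTER_CUBIC))
E
```

```text
t 8.4 stage xy [-32.3  14.8] z 55.3 rot [1.7963e+02 1.4000e-01 1.6850e+01] Fstage [  0.82 -13.04] -1.0 w 15.3 ang 0.144 rad 103.4
```

View pics/w12z.png

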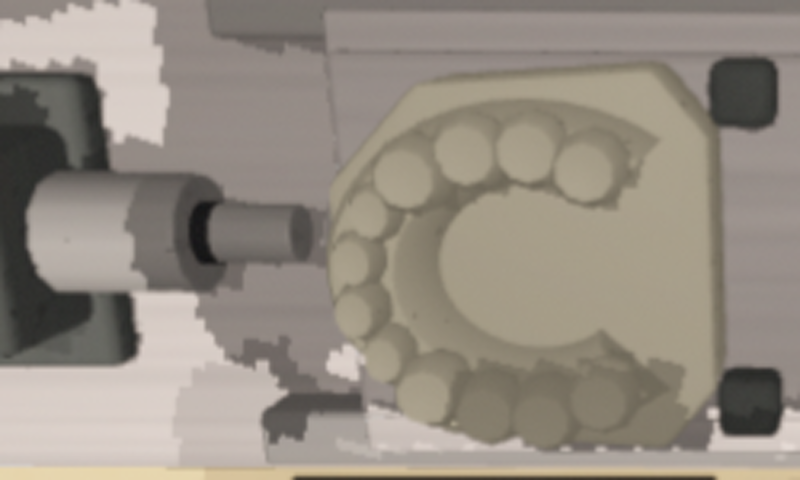

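apply_moves(targets=[[[0.01, -0.08, 0], [0.03, 0, 0], 8], [[0.01, -0.06, 0], [0, 0, 0], 8]])

```text
time_s: 8.65
tcp_pos: [0.475, 0.0243, 0.0553]
eef_rot: [179.6, 0.2, 16.9]
contact_force: [4.2, -11.1, -0.3]
gripper_width: 0.0153
```

```bash
python3 look.py
```

```text
t 8.65 stage xy [-32.1  16.5] z 55.3 rot [179.62   0.24  16.91] Fstage [  0.9  -11.84] -0.34 w 15.3 ang 0.1607 rad 103.4
```

apply_moves(targets=[[[0.01, -0.06, 0], [0.0, 0, 0], 8], [[0.01, -0.06, 0], [0, 0, 0], 8]])

```text
time_s: 8.85
tcp_pos: [0.4749, 0.0249, 0.0553]
eef_rot: [179.4, 0.3, 16.9]
contact_force: [4.9, -11.3, -0.3]
gripper_width: 0.0155
```

```bash
cat > zl.sh <<'E'
python3 look.py wrist $1;  python3 - <<P
from look import *
s,c=pickle.load(open("$1.pkl","rb"))
im=c["img"][140:290,50:300]; cv2.imwrite("pics/$1z.png",cv2.resize(im,None,fx=3.2,fy=3.2,interpolation=cv2.INTER_CUBIC))
P
E
bash zl.sh w13
```

```text
t 8.85 stage xy [-32.   17.2] z 55.3 rot [179.35   0.34  16.94] Fstage [  1.47 -12.24] -0.29 w 15.5 ang 0.1666 rad 103.4
```

View pics/w13z.png

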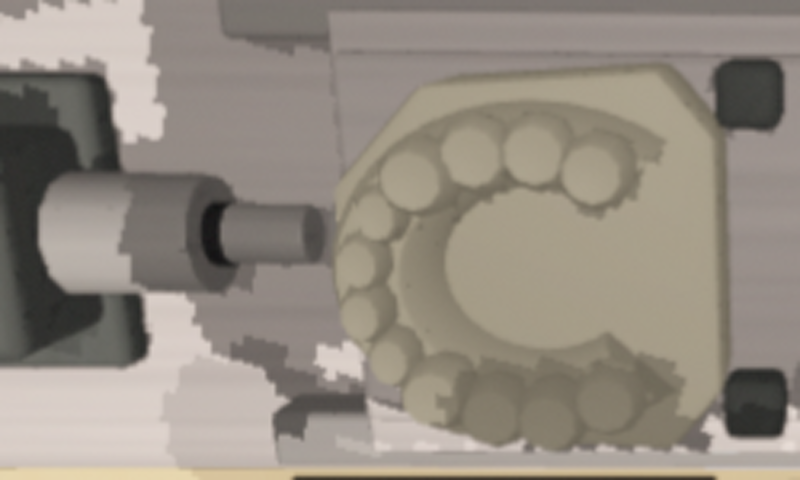

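apply_moves(targets=[[[0.015, -0.1, 0], [0.05, 0, 0], 8], [[0.015, -0.09, 0], [0.03, 0, 0], 8]])

```text
time_s: 9.1
tcp_pos: [0.4744, 0.0284, 0.0553]
eef_rot: [179.7, 0.4, 17.0]
contact_force: [4.1, -11.7, -0.4]
gripper_width: 0.0151
```

```bash
bash zl.sh w14
```

```text
t 9.1 stage xy [-31.5  20.6] z 55.3 rot [179.73   0.43  16.98] Fstage [  0.58 -12.4 ] -0.45 w 15.1 ang 0.2003 rad 103.5
```

View pics/w14z.png

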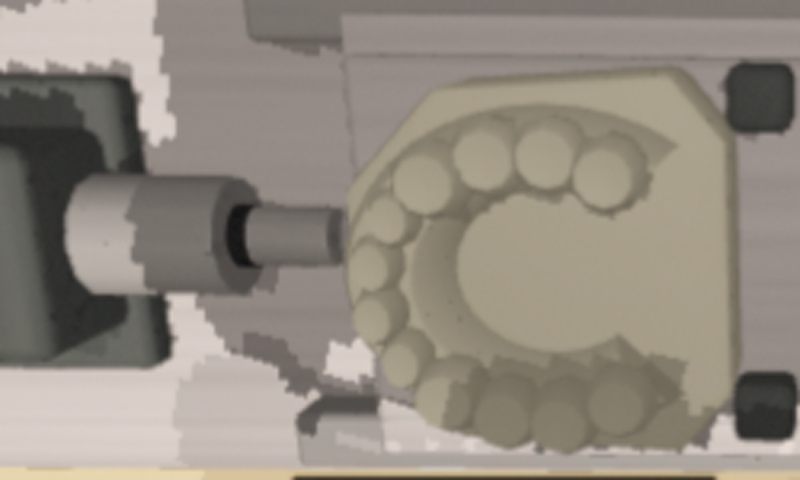

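```bash
cat > m.py <<'E'
from look import *
import ast
s,c=pickle.load(open(sys.argv[1]+".pkl","rb")); T=Ttool(s)
for a in sys.argv[2:]:
    n,x,y,h=a.split(","); q=[50+float(x)/3.2,140+float(y)/3.2]
    w=atz(c,[q],float(h)/1e3,T); print(n,(inv(w[:,:2])*1e3).round(1))
E
python3 m.py w12 tfront,330,100,30 tiptop,308,210,27 barrel,207,182,32 bandout,215,208,27
python3 m.py w14 tfront,348,100,30 barrel,240,182,32 bandout,252,210,27 tiptop,340,210,27
```

```text
tfront [[20.9 99.1]]
tiptop [[  3.1 105.7]]
barrel [[  8.3 118.6]]
bandout [[  3.3 120.4]]
tfront [[ 21.4 102.2]]
barrel [[  8.8 119.4]]
bandout [[  3.5 120.5]]
tiptop [[  3.6 106.4]]
```

apply_moves(targets=[[[0.015, -0.08, 0], [0.03, 0, 0], 8], [[0.015, -0.08, 0], [0.03, -0.04, 0], 8]])

```text
time_s: 9.35
tcp_pos: [0.4741, 0.0305, 0.0553]
eef_rot: [179.9, 0.9, 17.0]
contact_force: [3.4, -12.0, 0.6]
gripper_width: 0.0153
```

```bash
bash zl.sh w15
```

```text
t 9.35 stage xy [-31.2  22.7] z 55.3 rot [179.95   0.87  17.03] Fstage [ -0.14 -12.48] 0.61 w 15.3 ang 0.221 rad 103.7
```

View pics/w15z.png

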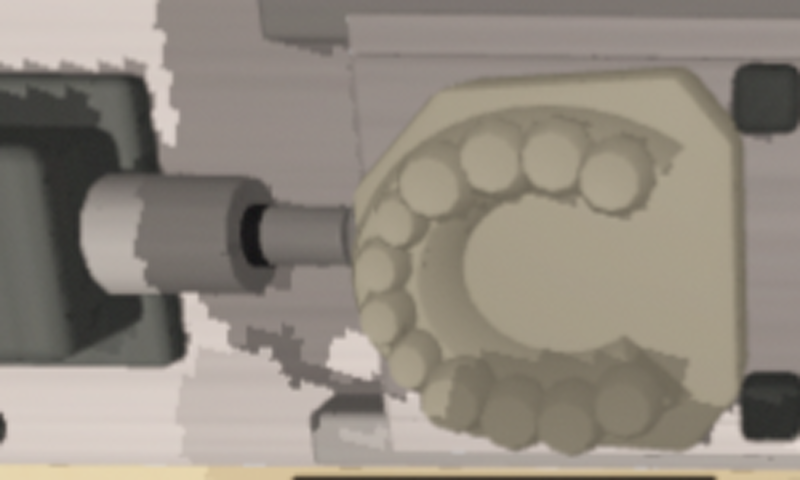

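apply_moves(targets=[[[0.015, -0.08, 0], [0.0, 0.06, 0], 8], [[0.015, -0.08, 0], [0.0, 0.04, 0], 8]])

```text
time_s: 9.6
tcp_pos: [0.4742, 0.0326, 0.0553]
eef_rot: [179.7, 0.2, 17.1]
contact_force: [5.6, -13.5, -0.8]
gripper_width: 0.0148
```

```bash
bash zl.sh w16
```

```text
t 9.6 stage xy [-30.5  24.7] z 55.3 rot [179.67   0.21  17.06] Fstage [  1.53 -14.49] -0.84 w 14.8 ang 0.2409 rad 103.5
```

View pics/w16z.png

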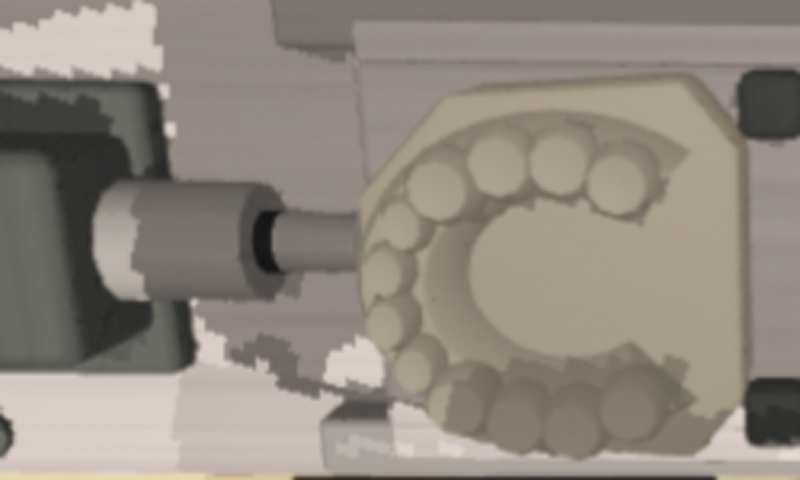

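```bash
cat > prof.py <<'E'
from look import *
for n in sys.argv[1:]:
    s,c=pickle.load(open(n+".pkl","rb")); g=c["img"].mean(2)
    r0=int(140+235/3.2)
    print(n)
    for v in (r0-5,r0-2,r0,r0+3): print(v,g[v,118:158].round().astype(int).tolist())
E
python3 prof.py w13 w14 w15 w16
```

```text
w13
208 [43, 83, 108, 112, 112, 111, 111, 112, 111, 112, 112, 111, 111, 111, 110, 111, 110, 110, 111, 109, 110, 111, 110, 109, 108, 107, 100, 83, 78, 78, 78, 79, 85, 101, 107, 114, 120, 146, 134, 128]
211 [59, 113, 119, 119, 118, 119, 118, 118, 118, 119, 118, 118, 118, 117, 117, 118, 118, 118, 118, 118, 118, 117, 118, 119, 118, 118, 100, 83, 78, 77, 76, 78, 78, 90, 103, 113, 115, 120, 129, 146]
213 [60, 114, 119, 119, 119, 118, 118, 118, 119, 119, 118, 120, 118, 119, 119, 119, 119, 120, 120, 120, 120, 119, 120, 119, 120, 122, 101, 79, 74, 73, 72, 75, 79, 89, 103, 111, 116, 123, 139, 147]
216 [45, 89, 111, 114, 114, 114, 114, 114, 113, 115, 115, 115, 115, 115, 115, 116, 115, 116, 116, 115, 115, 117, 116, 117, 117, 117, 108, 87, 77, 78, 76, 77, 78, 92, 106, 114, 120, 130, 136, 133]
w14
208 [77, 75, 69, 39, 26, 24, 27, 26, 41, 87, 109, 111, 110, 110, 111, 110, 111, 111, 111, 110, 109, 108, 109, 109, 109, 108, 107, 108, 108, 108, 108, 107, 108, 105, 96, 83, 78, 80, 88, 108]
211 [77, 76, 57, 32, 24, 22, 24, 33, 63, 115, 118, 118, 118, 118, 118, 118, 118, 118, 117, 117, 116, 117, 116, 117,
[... 1313 characters left out ...]
23, 43, 90, 104, 105, 104, 106, 105, 105, 105, 104, 104, 104, 104, 105, 102, 102, 102, 102, 102, 102, 101, 101, 100]
211 [113, 114, 113, 114, 114, 112, 100, 80, 78, 78, 71, 38, 28, 25, 24, 25, 40, 95, 113, 113, 113, 114, 114, 114, 113, 113, 113, 113, 113, 114, 113, 113, 112, 113, 112, 112, 111, 111, 111, 111]
213 [115, 115, 115, 115, 116, 116, 102, 81, 77, 77, 64, 35, 25, 25, 25, 27, 49, 112, 118, 118, 119, 118, 118, 118, 118, 118, 118, 117, 117, 117, 117, 117, 117, 118, 118, 117, 118, 117, 118, 117]
216 [115, 115, 115, 115, 116, 117, 103, 81, 77, 77, 67, 34, 26, 26, 27, 28, 49, 113, 119, 118, 119, 119, 120, 119, 120, 120, 120, 119, 119, 120, 120, 120, 120, 121, 120, 120, 120, 120, 121, 121]
```

apply_moves(targets=[[[0.015, -0.08, 0], [0.0, 0.02, 0], 8], [[0.015, -0.08, 0], [0.0, 0.02, 0], 8]])

```text
time_s: 9.85
tcp_pos: [0.4741, 0.0346, 0.0552]
eef_rot: [179.4, -0.0, 17.1]
contact_force: [5.7, -14.3, -0.7]
gripper_width: 0.015
```

```bash
bash zl.sh w17; python3 prof.py w17
```

```text
t 9.85 stage xy [-30.   26.7] z 55.2 rot [ 1.7937e+02 -4.0000e-02  1.7100e+01] Fstage [  1.39 -15.28] -0.71 w 15.0 ang 0.2607 rad 103.5
w17
208 [111, 112, 109, 106, 110, 110, 110, 110, 111, 108, 99, 81, 76, 76, 75, 69, 47, 29, 26, 27, 48, 76, 92, 95, 95, 96, 96, 95, 96, 95, 96, 95, 98, 98, 98, 98, 97, 97, 98, 97]
211 [114, 113, 113, 114, 113, 113, 114, 113, 114, 111, 88, 78, 78, 75, 61, 31, 23, 24, 31, 70, 106, 111, 110, 110, 109, 110, 109, 109, 109, 108, 108, 109, 109, 108, 109, 108, 108, 108, 107, 107]
213 [113, 114, 113, 114, 114, 113, 115, 114, 115, 112, 87, 78, 78, 74, 50, 27, 26, 25, 46, 109, 115, 115, 115, 116, 115, 115, 115, 115, 115, 115, 115, 115, 114, 116, 115, 115, 115, 114, 114, 114]
216 [115, 115, 116, 115, 115, 115, 115, 115, 118, 115, 87, 77, 78, 73, 43, 30, 28, 31, 62, 114, 119, 118, 119, 120, 119, 119, 119, 119, 119, 119, 119, 119, 120, 119, 120, 120, 120, 119, 119, 119]
```

apply_moves(targets=[[[0.018, -0.085, 0], [0.04, 0, 0], 8], [[0.018, -0.085, 0], [0.03, 0, 0], 8]])

```text
time_s: 10.1
tcp_pos: [0.474, 0.0365, 0.0552]
eef_rot: [179.6, 0.1, 17.2]
contact_force: [5.7, -16.3, -0.8]
gripper_width: 0.0153
```

```bash
bash zl.sh w18; python3 prof.py w18
```

```text
t 10.1 stage xy [-29.5  28.5] z 55.2 rot [1.7959e+02 9.0000e-02 1.7170e+01] Fstage [  0.89 -17.25] -0.81 w 15.3 ang 0.2788 rad 103.5
w18
208 [110, 110, 110, 111, 110, 110, 110, 110, 110, 109, 110, 111, 111, 109, 103, 83, 77, 76, 75, 74, 55, 34, 34, 61, 80, 84, 90, 92, 94, 96, 102, 103, 103, 103, 99, 98, 98, 98, 107, 109]
211 [113, 114, 114, 114, 115, 114, 114, 113, 114, 113, 113, 114, 114, 111, 93, 79, 78, 75, 69, 40, 28, 50, 103, 110, 110, 109, 109, 108, 109, 109, 109, 108, 108, 109, 108, 107, 108, 108, 108, 107]
213 [114, 113, 114, 115, 114, 114, 114, 113, 113, 115, 114, 114, 115, 113, 94, 79, 78, 74, 60, 31, 39, 90, 112, 114, 115, 115, 115, 114, 114, 114, 115, 114, 114, 113, 114, 114, 114, 113, 113, 114]
216 [116, 115, 116, 115, 115, 116, 117, 116, 116, 116, 116, 116, 117, 118, 96, 79, 77, 74, 45, 31, 41, 93, 117, 119, 119, 119, 118, 119, 119, 119, 119, 119, 118, 119, 119, 118, 119, 119, 119, 119]
```

View pics/w18z.png

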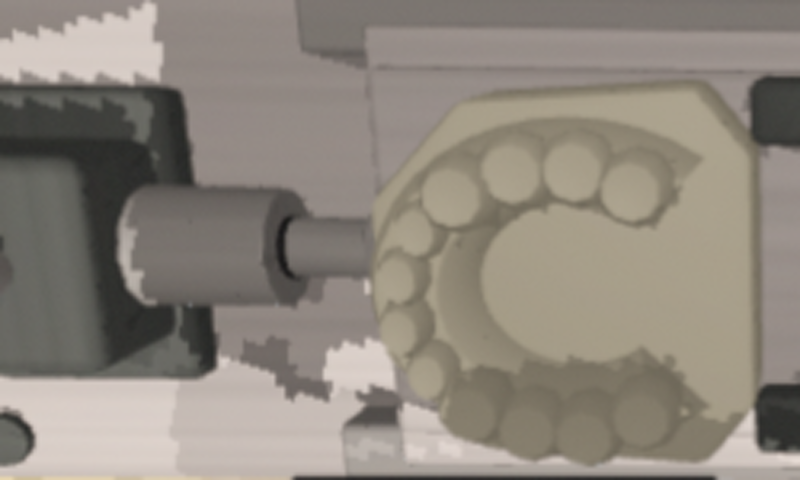

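apply_moves(targets=[[[0.02, -0.085, 0], [0.03, 0, 0], 8]])

```text
time_s: 10.25
tcp_pos: [0.474, 0.0371, 0.0552]
eef_rot: [179.6, 0.2, 17.2]
contact_force: [6.0, -17.9, -0.3]
gripper_width: 0.0154
```

```bash
bash zl.sh w19; python3 prof.py w19; python3 look.py
```

```text
t 10.25 stage xy [-29.4  29.1] z 55.2 rot [179.65   0.2   17.2 ] Fstage [  0.7  -18.84] -0.34 w 15.4 ang 0.2848 rad 103.6
w19
208 [110, 110, 110, 110, 110, 109, 110, 109, 109, 110, 109, 109, 110, 109, 109, 106, 91, 77, 74, 76, 73, 64, 40, 44, 73, 82, 84, 89, 90, 91, 96, 100, 103, 109, 108, 102, 101, 101, 101, 107]
211 [113, 113, 113, 114, 114, 113, 114, 114, 114, 114, 113, 114, 114, 114, 113, 104, 83, 79, 75, 74, 44, 34, 67, 105, 109, 110, 109, 109, 109, 109, 110, 108, 109, 108, 109, 107, 108, 109, 107, 107]
213 [114, 114, 114, 114, 114, 114, 114, 114, 113, 114, 114, 114, 114, 114, 115, 102, 82, 78, 77, 68, 37, 42, 96, 113, 115, 114, 115, 114, 114, 114, 115, 113, 114, 114, 113, 113, 113, 113, 105, 111]
216 [116, 115, 116, 115, 115, 116, 116, 115, 115, 116, 115, 115, 116, 116, 117, 104, 82, 78, 76, 66, 35, 62, 113, 118, 119, 119, 119, 119, 119, 119, 119, 119, 119, 119, 118, 119, 119, 119, 119, 119]
t 10.3 stage xy [-29.4  29.2] z 55.2 rot [179.65   0.21  17.2 ] Fstage [  1.1  -16.31] 0.57 w 14.8 ang 0.2856 rad 103.6
```

apply_moves(targets=[[[0.02, -0.09, 0], [0.02, 0.02, 0], 8]])

```text
time_s: 10.4
tcp_pos: [0.4739, 0.0379, 0.0552]
eef_rot: [179.6, 0.1, 17.2]
contact_force: [6.1, -17.6, -0.6]
gripper_width: 0.0154
```

```bash
bash zl.sh w20; python3 prof.py w20; python3 look.py
```

```text
t 10.4 stage xy [-29.2  29.9] z 55.2 rot [1.7962e+02 1.5000e-01 1.7230e+01] Fstage [  0.83 -18.61] -0.61 w 15.4 ang 0.2923 rad 103.6
w20
208 [109, 109, 109, 109, 107, 109, 108, 108, 109, 108, 107, 108, 108, 108, 108, 109, 107, 103, 84, 77, 77, 76, 70, 56, 50, 71, 79, 82, 86, 87, 87, 97, 102, 114, 117, 115, 104, 102, 103, 113]
211 [114, 113, 114, 112, 114, 114, 114, 114, 114, 114, 113, 113, 114, 114, 113, 114, 111, 88, 79, 76, 76, 68, 42, 76, 104, 109, 109, 109, 108, 109, 108, 107, 107, 108, 107, 107, 107, 106, 106, 107]
213 [114, 114, 114, 113, 114, 114, 114, 114, 113, 114, 114, 113, 113, 114, 114, 114, 112, 87, 80, 78, 75, 46, 52, 105, 104, 111, 114, 113, 113, 113, 114, 113, 113, 112, 113, 112, 112, 112, 112, 111]
216 [115, 115, 115, 115, 116, 115, 115, 116, 116, 116, 115, 115, 115, 115, 116, 117, 116, 88, 78, 78, 76, 45, 76, 114, 118, 119, 118, 119, 119, 119, 118, 118, 119, 120, 118, 119, 119, 119, 118, 118]
t 10.45 stage xy [-29.1  29.9] z 55.2 rot [1.7962e+02 1.3000e-01 1.7230e+01] Fstage [  1.42 -17.18] -1.2 w 15.0 ang 0.2929 rad 103.6
```

View pics/w20z.png

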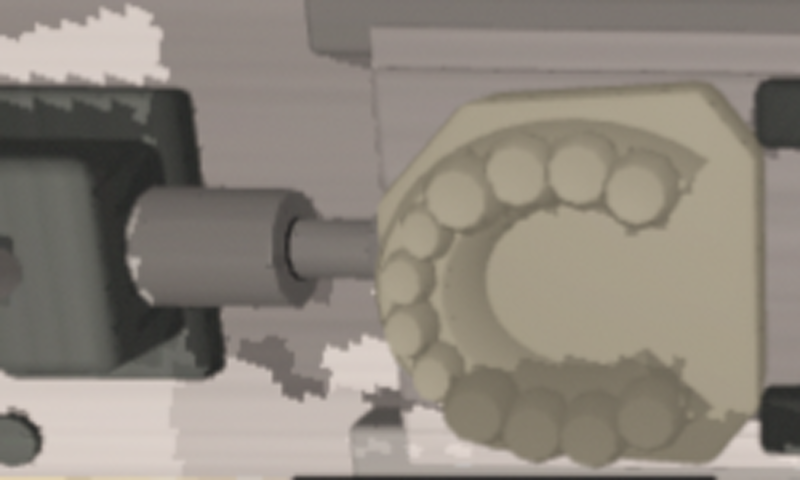

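apply_moves(targets=[[[0.022, -0.09, 0], [0.02, 0.0, 0], 8]])

```text
time_s: 10.55
tcp_pos: [0.4739, 0.0385, 0.0552]
eef_rot: [179.6, 0.2, 17.3]
contact_force: [5.9, -18.1, -0.9]
gripper_width: 0.015
```

```bash
bash zl.sh w21; python3 prof.py w21; python3 look.py
```

```text
t 10.55 stage xy [-29.1  30.5] z 55.2 rot [179.58   0.23  17.26] Fstage [  0.54 -19.05] -0.9 w 15.0 ang 0.2984 rad 103.6
w21
208 [108, 107, 109, 108, 108, 108, 109, 109, 108, 108, 107, 107, 107, 108, 108, 108, 108, 107, 105, 88, 76, 76, 75, 75, 67, 58, 71, 79, 84, 84, 85, 85, 95, 103, 120, 124, 124, 123, 111, 120]
211 [113, 114, 114, 113, 113, 113, 113, 113, 113, 113, 114, 113, 113, 114, 114, 114, 114, 112, 94, 80, 77, 74, 69, 57, 100, 108, 108, 108, 108, 108, 108, 106, 107, 107, 108, 107, 107, 105, 106, 106]
213 [114, 113, 114, 114, 113, 114, 114, 113, 114, 114, 114, 114, 114, 113, 114, 115, 114, 113, 94, 80, 77, 75, 64, 80, 108, 112, 112, 111, 112, 112, 112, 112, 111, 112, 111, 111, 111, 111, 110, 110]
216 [116, 115, 115, 115, 114, 116, 116, 116, 116, 115, 115, 115, 116, 115, 116, 115, 117, 117, 95, 79, 77, 75, 61, 110, 118, 119, 119, 119, 118, 118, 118, 118, 118, 118, 119, 118, 117, 117, 118, 118]
t 10.6 stage xy [-29.   30.5] z 55.2 rot [179.57   0.24  17.26] Fstage [  0.87 -18.11] -0.87 w 15.5 ang 0.2989 rad 103.6
```

View pics/w21z.png

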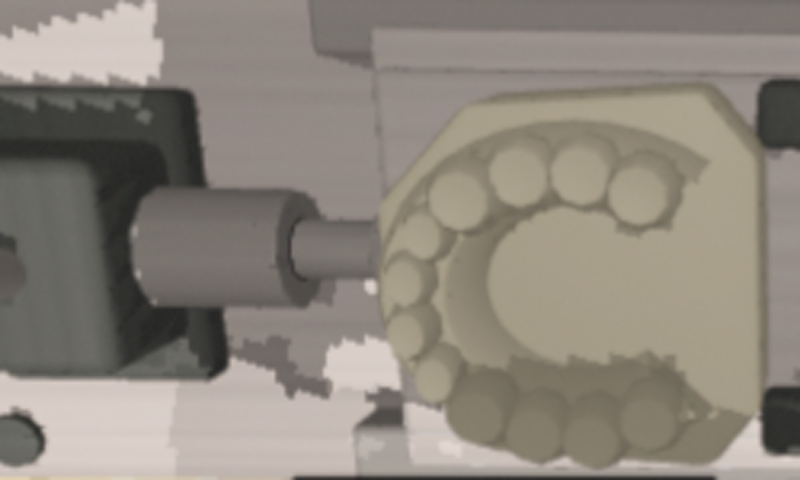

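apply_moves(targets=[[[0.022, -0.083, 0], [0.02, 0.02, 0], 8]])

```text
time_s: 10.7
tcp_pos: [0.4739, 0.0388, 0.0552]
eef_rot: [179.5, 0.2, 17.3]
contact_force: [7.2, -18.7, 0.1]
gripper_width: 0.015
```

```bash
bash zl.sh w22; python3 prof.py w22; python3 look.py
```

```text
t 10.7 stage xy [-29.   30.7] z 55.2 rot [179.52   0.2   17.29] Fstage [  1.63 -19.93] 0.12 w 15.0 ang 0.3009 rad 103.6
w22
208 [108, 108, 108, 108, 107, 107, 107, 108, 108, 108, 107, 108, 108, 107, 107, 108, 108, 107, 106, 97, 80, 77, 75, 76, 71, 65, 71, 76, 82, 84, 84, 86, 90, 102, 120, 124, 124, 122, 111, 121]
211 [113, 113, 113, 113, 113, 113, 114, 114, 114, 113, 114, 114, 114, 114, 114, 113, 113, 112, 106, 86, 78, 76, 74, 64, 92, 106, 108, 107, 107, 108, 107, 108, 108, 106, 107, 107, 106, 106, 105, 105]
213 [114, 114, 114, 113, 114, 113, 113, 114, 114, 114, 113, 113, 114, 113, 114, 114, 113, 114, 105, 83, 79, 75, 73, 74, 107, 112, 112, 112, 111, 111, 111, 112, 112, 112, 110, 112, 112, 112, 111, 111]
216 [115, 115, 114, 115, 116, 115, 116, 115, 115, 117, 116, 116, 116, 114, 115, 115, 116, 117, 104, 83, 78, 77, 71, 94, 115, 119, 119, 119, 119, 119, 118, 119, 119, 118, 118, 118, 119, 118, 119, 119]
t 10.75 stage xy [-29.   30.8] z 55.2 rot [179.52   0.19  17.29] Fstage [  1.32 -19.21] -0.76 w 15.4 ang 0.3014 rad 103.6
```

apply_moves(targets=[[[0.008, -0.04, 0], [0.0, 0, 0], 8], [[0.006, -0.03, 0], [0.0, 0, 0], 8]], squeeze=15)

```text
time_s: 10.95
tcp_pos: [0.474, 0.0376, 0.0551]
eef_rot: [179.3, 0.3, 17.3]
contact_force: [0.9, -3.3, 1.6]
gripper_width: 0.0155
```

```bash
python3 look.py
```

```text
t 10.95 stage xy [-29.2  29.5] z 55.1 rot [179.3    0.29  17.28] Fstage [-0.11 -3.43] 1.59 w 15.5 ang 0.2893 rad 103.5
```

apply_moves(targets=[[[0.006, -0.035, 0], [0.0, 0, 0], 40], [[0, -0.02, 0], [0.0, 0, 0], 40], [[0, 0, 0], [0.0, 0, 0], 40]])

```text
time_s: 11.25
tcp_pos: [0.4737, 0.0382, 0.0547]
eef_rot: [179.3, 0.3, 17.2]
contact_force: [0.4, 0.3, -0.2]
gripper_width: 0.0337
```

```bash
bash zl.sh w23; python3 prof.py w23
```

```text
t 11.25 stage xy [-29.4  30.2] z 54.7 rot [179.28   0.33  17.21] Fstage [0.45 0.22] -0.21 w 33.7 ang 0.2952 rad 103.9
w23
208 [110, 109, 110, 110, 109, 110, 109, 109, 109, 108, 108, 108, 109, 109, 109, 108, 105, 88, 78, 73, 75, 75, 67, 73, 75, 81, 87, 88, 88, 87, 90, 97, 107, 109, 109, 108, 104, 103, 103, 113]
211 [113, 114, 114, 115, 113, 114, 114, 113, 114, 114, 113, 114, 113, 114, 114, 113, 101, 82, 78, 76, 73, 60, 103, 109, 109, 109, 108, 109, 109, 109, 108, 108, 108, 107, 107, 107, 107, 107, 106, 107]
213 [113, 114, 114, 113, 114, 114, 114, 114, 114, 113, 114, 114, 113, 114, 113, 113, 100, 80, 78, 76, 68, 91, 111, 105, 113, 113, 113, 113, 114, 113, 114, 113, 114, 113, 113, 112, 112, 112, 112, 111]
216 [116, 115, 116, 116, 115, 114, 116, 116, 116, 116, 115, 114, 115, 116, 116, 118, 98, 81, 77, 76, 66, 113, 118, 119, 119, 118, 119, 119, 119, 119, 119, 119, 119, 118, 118, 119, 119, 118, 119, 119]
```

View pics/w23.png

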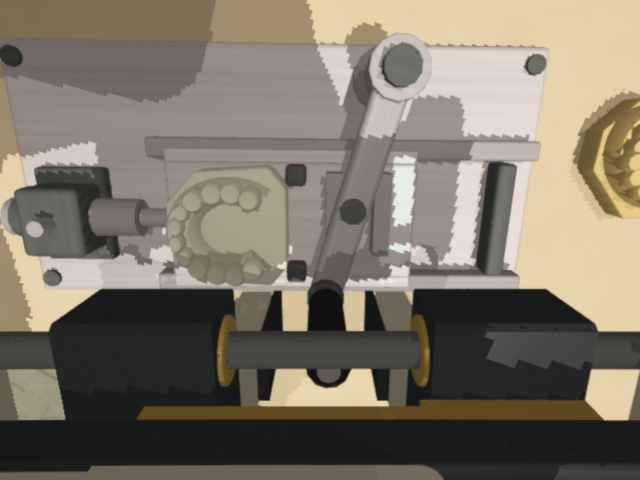

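apply_moves(targets=[[[0, 0, 0], [0, 0, 0], 50], [[0, 0, -0.4], [0, 0, 0], 50], [[0, 0, -0.8], [0, 0, 0], 50], [[0, 0, -0.8], [0, 0, 0], 50], [[0, 0, -0.8], [0, 0, 0], 50]])

```text
time_s: 11.8
tcp_pos: [0.4704, 0.0389, 0.1654]
eef_rot: [179.2, 1.0, 17.2]
contact_force: [1.2, 0.8, -1.0]
gripper_width: 0.0498
```

```bash
python3 look.py wrist w24
```

```text
t 11.8 stage xy [-32.3  31.9] z 165.4 rot [179.24   0.96  17.24] Fstage [1.38 0.38] -0.97 w 49.8 ang 0.3022 rad 107.1
```

View pics/w24.png

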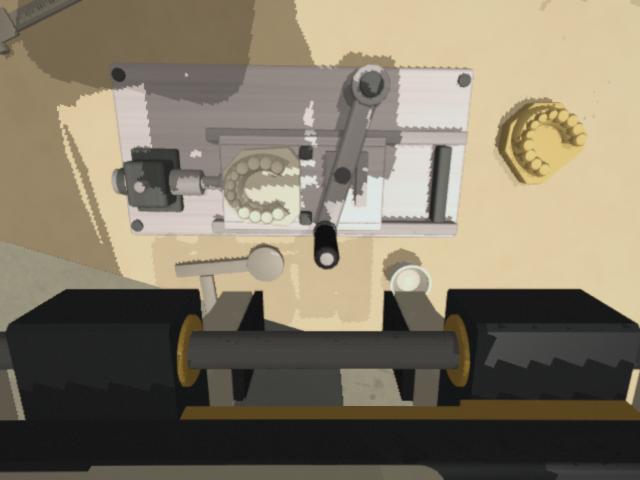

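```bash
python3 - <<'E'
from look import *
ims=[]
for n,(x,y,w,h) in {"w22":(290,40,150,250),"w23":(290,40,150,250)}.items():
    s,c=pickle.load(open(n+".pkl","rb"));ims.append(cv2.resize(c["img"][y:y+h,x:x+w],None,fx=2.4,fy=2.4,interpolation=cv2.INTER_CUBIC))
cv2.imwrite("pics/cmp.png",np.hstack(ims))
E
```

```text
(no output)
```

View pics/cmp.png

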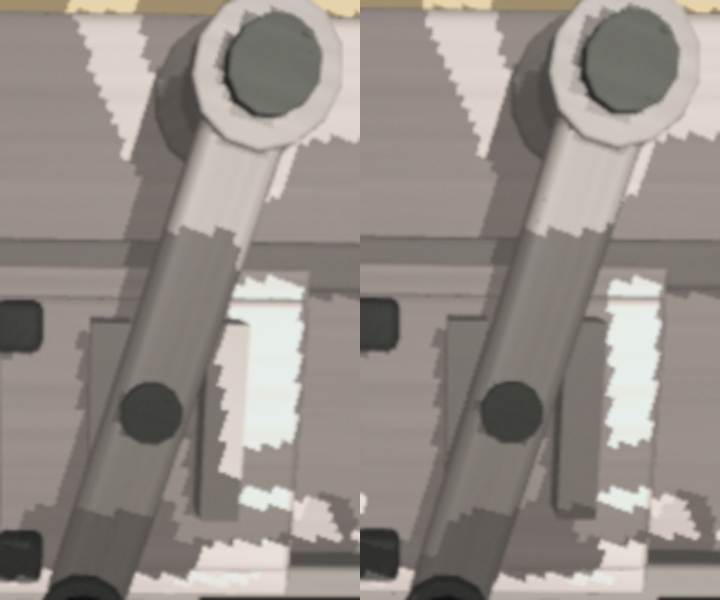

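```bash
cat > pin.py <<'E'
from look import *
def blob(g,x,y,r,th=78):
    for _ in range(6):
        x0,y0=int(round(x)),int(round(y)); X,Y=np.meshgrid(np.arange(x0-r,x0+r+1),np.arange(y0-r,y0+r+1))
        w=np.clip(th-g[y0-r:y0+r+1,x0-r:x0+r+1],0,25)*(np.hypot(X-x,Y-y)<=r); x,y=(w*X).sum()/w.sum(),(w*Y).sum()/w.sum()
    return x,y,w.sum()
def run(n,guess):
    s,c=pickle.load(open(n+".pkl","rb")); T=Ttool(s); g=c["img"].astype(float).mean(2)
    out=[]
    for (x,y),r,h in zip(guess,(15,11,11),(.062,.040,.040)):
        b=blob(g,x,y,int(r*SC)); out.append(inv(atz(c,[b[:2]],h,T)[:,:2])[0]*1e3)
    o=np.array(out); print(n,o.round(2).tolist(),"pin-clamps",(o[0,1]-o[1:,1]).round(2))
SC=1
for n in sys.argv[1:]:
    s,c=pickle.load(open(n+".pkl","rb")); T=Ttool(s)
    run(n,[(353,211),(297,174),(297,271)] )
E
python3 pin.py w18 w19 w20 w21 w22 w23
```

```text
w18 [[10.44, 17.4], [23.62, 42.56], [-23.91, 42.14]] pin-clamps [-25.16 -24.73]
w19 [[10.53, 17.69], [23.7, 42.77], [-24.14, 42.55]] pin-clamps [-25.08 -24.86]
w20 [[10.69, 18.19], [23.69, 43.45], [-23.91, 42.97]] pin-clamps [-25.27 -24.78]
w21 [[10.78, 18.52], [23.82, 43.73], [-23.93, 43.33]] pin-clamps [-25.21 -24.81]
w22 [[10.83, 18.77], [23.94, 43.86], [-23.86, 43.47]] pin-clamps [-25.09 -24.7 ]
w23 [[10.69, 18.13], [23.84, 43.85], [-23.71, 43.42]] pin-clamps [-25.72 -25.29]
```

```bash
python3 - <<'E'
import sys; sys.argv=["x"]
exec(open("pin.py").read())
run("w9",[(277,219),(210,193),(217,287)])
run("w10",[(276,220),(210,194),(217,287)])
run("w11",[(327,208),(273,167),(276,264)])
run("w8",[(340,206),(276,167),(279,265)])
SC=.7
run("w24",[(342,175),(306,152),(306,217)])
run("w1",[(321,167),(288,146),(289,205)])
E
```

```text
w9 [[16.02, -30.34], [24.16, 2.93], [-25.26, 2.84]] pin-clamps [-33.27 -33.19]
w10 [[16.19, -30.63], [24.24, 2.9], [-25.68, 2.57]] pin-clamps [-33.53 -33.2 ]
w11 [[8.22, 2.8], [23.24, 28.14], [-24.41, 28.05]] pin-clamps [-25.34 -25.25]
w8 [[9.18, 11.91], [23.18, 40.8], [-27.24, 40.96]] pin-clamps [-28.89 -29.05]
w24 [[10.05, 17.98], [23.44, 44.28], [-21.68, 42.2]] pin-clamps [-26.3  -24.22]
w1 [[7.99, 13.26], [23.85, 41.18], [-20.76, 40.6]] pin-clamps [-27.93 -27.35]
```

The table kept its setting on release: the clamp knobs read y 43.85 before and 43.86 after. The pin relaxed about 0.6 mm, which may be elastic recovery or may be slight play. To be sure, I'll go down again with the jaws open and press the grip lightly forward with the rear pad only, well below the table's drag.

apply_moves(targets=[[[0.05, 0, 0.9], [0.07, 0.1, 0.07], 50], [[0, 0, 0.9], [0, 0, 0], 50], [[0, 0, 0.8], [0, 0, 0], 50], [[0, 0, 0.15], [0, 0, 0], 50], [[0, 0, 0], [0, 0, 0], 50]])

```text
time_s: 12.35
tcp_pos: [0.4806, 0.0424, 0.0631]
eef_rot: [179.9, -1.1, 16.9]
contact_force: [-0.3, 0.0, 0.1]
gripper_width: 0.0502
```

```bash
python3 look.py wrist w25
```

```text
t 12.35 stage xy [-21.6  32.3] z 63.1 rot [179.9   -1.07  16.86] Fstage [-0.3   0.11] 0.14 w 50.2 ang 0.339 rad 97.1
```

View pics/w25.png

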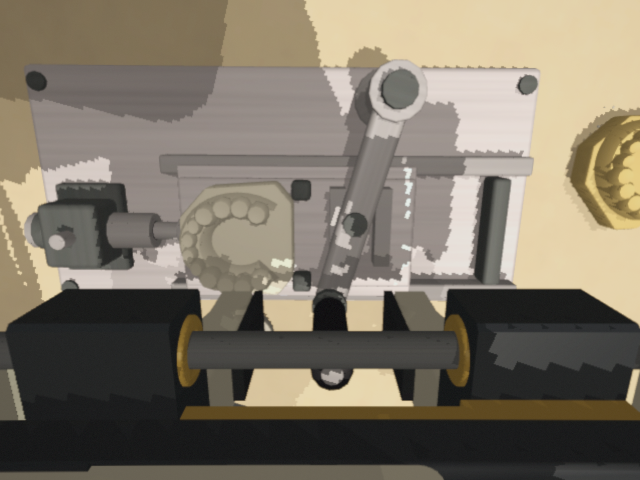

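apply_moves(targets=[[[-0.2, 0, 0.15], [0, -0.1, 0], 50], [[0, -0.12, 0], [0, 0, 0], 50], [[0, -0.1, 0], [0, 0, 0], 50]])

```text
time_s: 12.7
tcp_pos: [0.4719, 0.0496, 0.0599]
eef_rot: [179.9, -0.5, 16.8]
contact_force: [0.7, 0.5, -0.2]
gripper_width: 0.0502
```

```bash
python3 look.py wrist w26
```

```text
t 12.7 stage xy [-27.9  41.7] z 59.9 rot [179.94  -0.5   16.85] Fstage [0.79 0.34] -0.16 w 50.2 ang 0.4026 rad 106.4
```

View pics/w26.png

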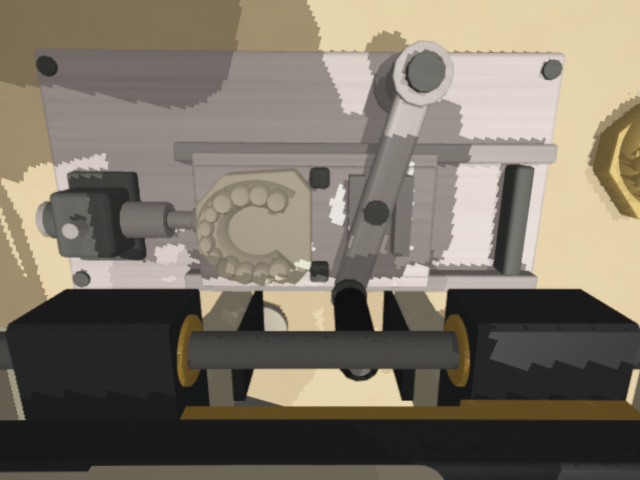

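apply_moves(targets=[[[0.01, -0.1, 0], [0, 0, 0], 50], [[0, -0.03, 0], [0, 0, 0], 50]])

```text
time_s: 12.95
tcp_pos: [0.4705, 0.0551, 0.0606]
eef_rot: [179.9, -0.5, 16.9]
contact_force: [3.2, -9.6, -4.4]
gripper_width: 0.05
```

```bash
python3 look.py
```

```text
t 12.95 stage xy [-27.7  47.3] z 60.6 rot [179.9   -0.52  16.9 ] Fstage [  0.38 -10.16] -4.36 w 50.0 ang 0.4513 rad 108.6
```

apply_moves(targets=[[[0, -0.03, 0], [0, 0, 0], 50]])

```text
time_s: 13.05
tcp_pos: [0.4696, 0.0551, 0.0605]
eef_rot: [179.8, -0.4, 16.9]
contact_force: [3.3, -12.5, -3.6]
gripper_width: 0.0501
```

```bash
python3 look.py
```

```text
t 13.05 stage xy [-28.5  47.6] z 60.5 rot [179.8   -0.42  16.94] Fstage [ -0.39 -12.87] -3.56 w 50.1 ang 0.4499 rad 109.4
```

apply_moves(targets=[[[0, -0.03, 0], [0, 0, 0], 50]])

```text
time_s: 13.15
tcp_pos: [0.4687, 0.0547, 0.0604]
eef_rot: [179.7, -0.3, 17.0]
contact_force: [4.6, -12.3, -2.6]
gripper_width: 0.0503
```

```bash
python3 look.py
```

```text
t 13.15 stage xy [-29.4  47.5] z 60.4 rot [179.67  -0.31  16.97] Fstage [  0.97 -13.12] -2.65 w 50.3 ang 0.4458 rad 110.2
```

```bash
python3 look.py wrist w27
```

```text
t 13.15 stage xy [-29.4  47.5] z 60.4 rot [179.67  -0.31  16.97] Fstage [  0.97 -13.12] -2.65 w 50.3 ang 0.4458 rad 110.2
```

apply_moves(targets=[[[0, -0.01, 0], [0, 0, 0], 50], [[0, 0, 0], [0, 0, 0], 50], [[0, 0.01, 0], [0, 0, 0], 50]])

```text
time_s: 13.5
tcp_pos: [0.4681, 0.0529, 0.0604]
eef_rot: [179.5, -0.2, 17.0]
contact_force: [-0.4, -0.3, 0.3]
gripper_width: 0.0502
```

```bash
python3 look.py
```

```text
t 13.5 stage xy [-30.6  45.9] z 60.4 rot [179.53  -0.19  16.97] Fstage [-0.5  -0.14] 0.28 w 50.2 ang 0.4281 rad 110.6
```

View pics/w27.png

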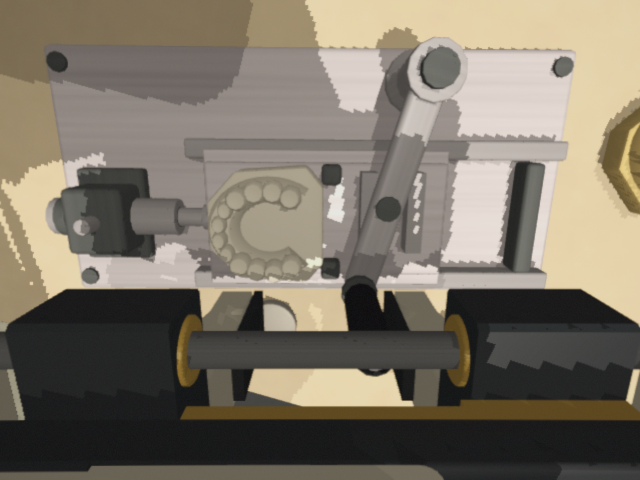

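Contact is off gently. Now back away until centred, check, then lift.

apply_moves(targets=[[[0, 0.15, 0], [0, 0, 0], 50], [[0, 0.15, 0], [0, 0, 0], 50], [[0, 0, 0], [0, 0, 0], 50]])

```text
time_s: 13.8
tcp_pos: [0.4724, 0.0415, 0.0609]
eef_rot: [179.6, -0.3, 17.0]
contact_force: [0.6, 0.9, -0.4]
gripper_width: 0.0499
```

```bash
python3 look.py wrist w28; python3 - <<'E'
import sys; sys.argv=["x"]
exec(open("pin.py").read())
run("w26",[(376,212),(319,178),(319,271)])
run("w27",[(388,209),(331,174),(331,268)])
s,c=pickle.load(open("w28.pkl","rb")); T=Ttool(s)
p3=[]
for x,y,h in [(10.7,18.3,.062),(23.8,43.8,.04),(-23.8,43.4,.04)]:
    a=p[2]; X=np.array([x,y])/1e3@np.array([[np.cos(a),np.sin(a)],[-np.sin(a),np.cos(a)]])+p[:2]; p3.append(tuple(proj(c,[X[0],X[1],h],T)[0]))
print(p3); run("w28",p3)
E
bash -c "python3 prof.py w28 | head -0"
```

```text
t 13.8 stage xy [-29.7  33.8] z 60.9 rot [179.57  -0.28  17.02] Fstage [0.78 0.68] -0.38 w 49.9 ang 0.3264 rad 105.3
w26 [[10.55, 18.49], [23.47, 44.19], [-23.01, 43.55]] pin-clamps [-25.7  -25.07]
w27 [[10.67, 19.27], [23.43, 44.31], [-23.7, 43.25]] pin-clamps [-25.04 -23.97]
[(np.float64(358.5871798062112), np.float64(207.71646959588688)), (np.float64(303.09207461483777), np.float64(172.7414626526929)), (np.float64(304.13582611225866), np.float64(265.6077279754923))]
w28 [[10.5, 17.17], [23.33, 44.08], [-23.41, 43.52]] pin-clamps [-26.91 -26.35]Exception ignored on flushing sys.stdout:
BrokenPipeError: [Errno 32] Broken pipe
```

View pics/w28.png

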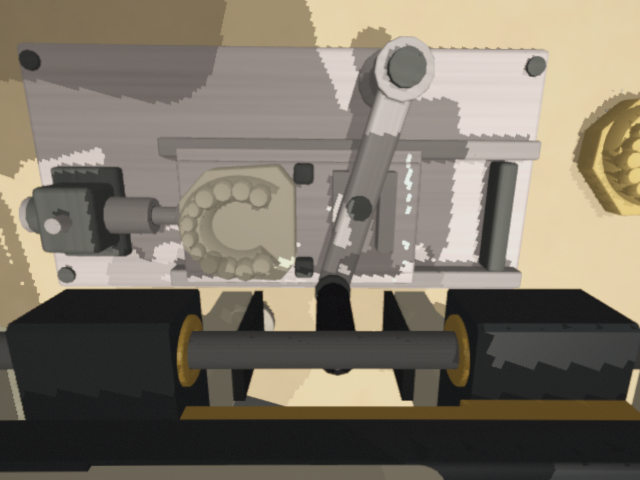

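apply_moves(targets=[[[0, -0.1, 0], [0, 0, 0], 50], [[0, -0.08, 0], [0, 0, 0], 50], [[0, -0.02, 0], [0, 0, 0], 50]])

```text
time_s: 14.15
tcp_pos: [0.47, 0.0499, 0.061]
eef_rot: [179.6, -0.3, 17.0]
contact_force: [0.8, 0.0, -0.6]
gripper_width: 0.0496
```

```bash
python3 look.py
```

```text
t 14.15 stage xy [-29.6  42.5] z 61.0 rot [179.59  -0.3   16.97] Fstage [ 0.78 -0.19] -0.61 w 49.6 ang 0.4035 rad 108.3
```

apply_moves(targets=[[[0, -0.02, 0], [0, 0, 0], 50]])

```text
time_s: 14.25
tcp_pos: [0.4697, 0.051, 0.061]
eef_rot: [179.6, -0.3, 17.0]
contact_force: [0.0, -0.7, 1.2]
gripper_width: 0.05
```

```bash
python3 look.py
```

```text
t 14.25 stage xy [-29.6  43.7] z 61.0 rot [179.59  -0.31  16.99] Fstage [-0.19 -0.71] 1.24 w 50.0 ang 0.4131 rad 108.7
```

apply_moves(targets=[[[0, -0.02, 0], [0, 0, 0], 50]])

```text
time_s: 14.35
tcp_pos: [0.4694, 0.052, 0.061]
eef_rot: [179.6, -0.3, 17.0]
contact_force: [-0.0, 0.2, 1.0]
gripper_width: 0.0501
```

```bash
python3 look.py
```

```text
t 14.35 stage xy [-29.6  44.7] z 61.0 rot [179.59  -0.31  17.01] Fstage [0.06 0.22] 0.98 w 50.1 ang 0.4221 rad 109.1
```

apply_moves(targets=[[[0, -0.02, 0], [0, 0, 0], 50]])

```text
time_s: 14.45
tcp_pos: [0.4691, 0.0529, 0.061]
eef_rot: [179.6, -0.3, 17.0]
contact_force: [-0.6, -0.5, 0.1]
gripper_width: 0.0502
```

```bash
python3 look.py
```

```text
t 14.45 stage xy [-29.6  45.7] z 61.0 rot [179.59  -0.31  17.02] Fstage [-0.7  -0.35] 0.09 w 50.2 ang 0.4299 rad 109.5
```

apply_moves(targets=[[[0, -0.02, 0], [0, 0, 0], 50]])

```text
time_s: 14.55
tcp_pos: [0.4689, 0.0536, 0.061]
eef_rot: [179.6, -0.3, 17.0]
contact_force: [1.2, -2.3, -0.4]
gripper_width: 0.0501
```

```bash
python3 look.py
```

```text
t 14.55 stage xy [-29.6  46.4] z 61.0 rot [179.57  -0.3   17.04] Fstage [ 0.52 -2.54] -0.42 w 50.1 ang 0.4357 rad 109.9
```

apply_moves(targets=[[[0, -0.02, 0], [0, 0, 0], 50]])

```text
time_s: 14.65
tcp_pos: [0.4686, 0.0539, 0.061]
eef_rot: [179.5, -0.3, 17.1]
contact_force: [2.2, -5.9, -0.2]
gripper_width: 0.0502
```

```bash
python3 look.py
```

```text
t 14.65 stage xy [-29.8  46.7] z 61.0 rot [179.53  -0.27  17.05] Fstage [ 0.47 -6.26] -0.23 w 50.2 ang 0.438 rad 110.2
```

```bash
cat >> pin.py <<'E'
def auto(n):
    s,c=pickle.load(open(n+".pkl","rb")); T=Ttool(s); p3=[]
    for x,y,h in [(10.7,18.3,.062),(23.6,43.8,.04),(-23.7,43.5,.04)]:
        a=p[2]; X=np.array([x,y])/1e3@np.array([[np.cos(a),np.sin(a)],[-np.sin(a),np.cos(a)]])+p[:2]; p3.append(tuple(proj(c,[X[0],X[1],h],T)[0]))
    run(n,p3)
E
cat > pv.py <<'E'
import sys; N=sys.argv[1]; sys.argv=["x"]
exec(open("pin.py").read())
look("wrist",N); auto(N)
E
python3 pv.py w29
```

```text
t 14.65 stage xy [-29.8  46.7] z 61.0 rot [179.53  -0.27  17.05] Fstage [ 0.47 -6.26] -0.23 w 50.2 ang 0.438 rad 110.2
w29 [[10.61, 18.97], [23.32, 44.23], [-23.44, 43.4]] pin-clamps [-25.26 -24.43]
```

apply_moves(targets=[[[0, -0.015, 0], [0, 0, 0], 50], [[0, -0.012, 0], [0, 0, 0], 50], [[0, -0.01, 0], [0, 0, 0], 50]])

```text
time_s: 15.0
tcp_pos: [0.4679, 0.0534, 0.0609]
eef_rot: [179.4, -0.2, 17.0]
contact_force: [1.0, -4.2, 0.1]
gripper_width: 0.0498
```

```bash
python3 pv.py w30
```

```text
t 15.0 stage xy [-30.7  46.5] z 60.9 rot [ 1.7938e+02 -1.7000e-01  1.7050e+01] Fstage [-0.27 -4.31] 0.12 w 49.8 ang 0.4324 rad 110.9
w30 [[10.5, 19.01], [23.29, 44.28], [-23.9, 43.31]] pin-clamps [-25.27 -24.3 ]
```

apply_moves(targets=[[[0, -0.008, 0], [0, 0, 0], 50], [[0, -0.006, 0], [0, 0, 0], 50], [[0, -0.005, 0], [0, 0, 0], 50], [[0, -0.004, 0], [0, 0, 0], 50]])

```text
time_s: 15.45
tcp_pos: [0.4675, 0.0533, 0.0609]
eef_rot: [179.3, -0.1, 17.0]
contact_force: [1.6, -4.6, 0.9]
gripper_width: 0.05
```

```bash
python3 pv.py w31
```

```text
t 15.45 stage xy [-31.1  46.5] z 60.9 rot [ 1.7932e+02 -1.2000e-01  1.7030e+01] Fstage [ 0.23 -4.89] 0.88 w 50.0 ang 0.431 rad 111.2
w31 [[10.53, 19.01], [23.4, 44.27], [-24.19, 43.48]] pin-clamps [-25.26 -24.47]
```

apply_moves(targets=[[[0, -0.002, 0], [0, 0, 0], 50], [[0, 0, 0], [0, 0, 0], 50], [[0, 0, 0], [0, 0, 0], 50]])

```text
time_s: 15.8
tcp_pos: [0.4674, 0.0532, 0.0609]
eef_rot: [179.3, -0.1, 17.0]
contact_force: [2.0, -3.7, 0.3]
gripper_width: 0.05
```

```bash
python3 pv.py w32
```

```text
t 15.8 stage xy [-31.2  46.4] z 60.9 rot [ 1.793e+02 -1.100e-01  1.703e+01] Fstage [ 0.9  -4.08] 0.33 w 50.0 ang 0.4298 rad 111.3
w32 [[10.57, 19.03], [23.38, 44.26], [-24.08, 43.42]] pin-clamps [-25.23 -24.39]
```

apply_moves(targets=[[[0, 0.002, 0], [0, 0, 0], 50], [[0, 0.003, 0], [0, 0, 0], 50]])

```text
time_s: 16.05
tcp_pos: [0.4674, 0.0531, 0.0609]
eef_rot: [179.3, -0.1, 17.0]
contact_force: [1.9, -4.4, -0.5]
gripper_width: 0.0501
```

```bash
python3 pv.py w33
```

```text
t 16.05 stage xy [-31.2  46.3] z 60.9 rot [ 1.7931e+02 -1.1000e-01  1.7030e+01] Fstage [ 0.62 -4.75] -0.47 w 50.1 ang 0.429 rad 111.2
w33 [[10.57, 18.97], [23.41, 44.32], [-24.21, 43.42]] pin-clamps [-25.35 -24.45]
```

apply_moves(targets=[[[0, 0.004, 0], [0, 0, 0], 50], [[0, 0.005, 0], [0, 0, 0], 50], [[0, 0.005, 0], [0, 0, 0], 50]])

```text
time_s: 16.4
tcp_pos: [0.4675, 0.0529, 0.0609]
eef_rot: [179.3, -0.1, 17.0]
contact_force: [0.4, -1.2, 0.3]
gripper_width: 0.0501
```

```bash
python3 pv.py w34
```

```text
t 16.4 stage xy [-31.2  46.1] z 60.9 rot [ 1.7934e+02 -1.2000e-01  1.7030e+01] Fstage [ 0.06 -1.26] 0.26 w 50.1 ang 0.4273 rad 111.2
w34 [[10.51, 18.89], [23.49, 44.21], [-24.14, 43.45]] pin-clamps [-25.31 -24.55]
```

apply_moves(targets=[[[0, 0.005, 0], [0, 0, 0], 50], [[0, 0.005, 0], [0, 0, 0], 50], [[0, 0.005, 0], [0, 0, 0], 50]])

```text
time_s: 16.75
tcp_pos: [0.4676, 0.0527, 0.0609]
eef_rot: [179.4, -0.1, 17.0]
contact_force: [0.6, -0.8, 0.8]
gripper_width: 0.0501
```

```bash
python3 pv.py w35
```

```text
t 16.75 stage xy [-31.1  45.8] z 60.9 rot [ 1.7937e+02 -1.3000e-01  1.7020e+01] Fstage [ 0.3  -0.96] 0.81 w 50.1 ang 0.4258 rad 111.0
w35 [[10.46, 18.85], [23.37, 44.17], [-24.17, 43.52]] pin-clamps [-25.31 -24.66]
```

apply_moves(targets=[[[0, 0.005, 0], [0, 0, 0], 50], [[0, 0.006, 0], [0, 0, 0], 50], [[0, 0.007, 0], [0, 0, 0], 50], [[0, 0.008, 0], [0, 0, 0], 50]])

```text
time_s: 17.2
tcp_pos: [0.4682, 0.0522, 0.0609]
eef_rot: [179.4, -0.2, 17.0]
contact_force: [-0.2, -0.5, 0.6]
gripper_width: 0.0498
```

```bash
python3 pv.py w36
```

```text
t 17.2 stage xy [-30.6  45.2] z 60.9 rot [179.41  -0.18  17.03] Fstage [-0.3  -0.48] 0.58 w 49.8 ang 0.4224 rad 110.3
w36 [[10.47, 18.73], [23.39, 44.33], [-23.93, 43.44]] pin-clamps [-25.6  -24.71]
```

apply_moves(targets=[[[0, 0.02, 0], [0, 0, 0], 50], [[0, 0.03, 0], [0, 0, 0], 50], [[0, 0.03, 0], [0, 0, 0], 50]])

```text
time_s: 17.55
tcp_pos: [0.4693, 0.0491, 0.0609]
eef_rot: [179.4, -0.2, 17.0]
contact_force: [-0.5, 0.4, 0.1]
gripper_width: 0.0499
```

```bash
python3 pv.py w37
```

```text
t 17.55 stage xy [-30.5  41.9] z 60.9 rot [179.42  -0.18  17.04] Fstage [-0.39  0.58] 0.11 w 49.9 ang 0.3953 rad 108.9
w37 [[10.46, 18.63], [23.39, 44.17], [-23.95, 43.55]] pin-clamps [-25.54 -24.92]
```

apply_moves(targets=[[[0, 0.12, 0], [0, 0, 0], 50], [[0, 0.06, -0.1], [0, 0, 0], 50], [[0, 0, -0.5], [0, 0, 0], 50], [[0, 0, -0.8], [0, 0, 0], 50], [[0, 0, -0.8], [0, 0, 0], 50]])

```text
time_s: 18.1
tcp_pos: [0.468, 0.04, 0.148]
eef_rot: [179.3, 0.4, 17.0]
contact_force: [0.7, 1.0, 0.0]
gripper_width: 0.0499
```

apply_moves(targets=[[[0, 0, -0.8], [0, 0, 0], 50], [[0, 0, -0.8], [0, 0, 0], 50], [[0, 0, 0], [0, 0, 0], 50]])

```text
time_s: 18.4
tcp_pos: [0.4701, 0.0405, 0.2199]
eef_rot: [179.3, -0.0, 17.0]
contact_force: [0.9, 0.6, -0.1]
gripper_width: 0.0498
```

```bash
python3 pv.py w38; python3 - <<'E'
from look import *
s,c=pickle.load(open("w38.pkl","rb"))
im=c["img"][50:260,100:420]; cv2.imwrite("pics/w38z.png",cv2.resize(im,None,fx=2.5,fy=2.5,interpolation=cv2.INTER_CUBIC))
E
```

```text
t 18.4 stage xy [-32.1  33.5] z 219.9 rot [ 1.7935e+02 -3.0000e-02  1.6950e+01] Fstage [1.07 0.33] -0.15 w 49.8 ang 0.3166 rad 107.5
w38 [[9.97, 17.99], [22.91, 43.31], [-33.36, 30.58]] pin-clamps [-25.32 -12.58]
```

View pics/w38z.png

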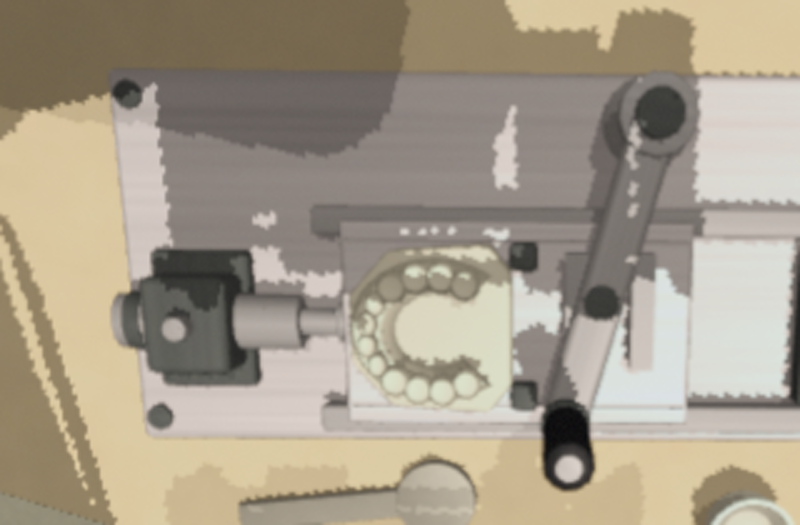

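```bash
python3 -c "
from plant import r
print(r.close_job()); print(r.get_state()['time_s'])"
```

```text
the job is handed in; nothing more can be done
None
the job is handed in; nothing more can be done
```

I drew the table back by the lever to its rear stop, then brought it forward until the plunger's dark band had just gone into the barrel. I let go and handed the job in at about 18.5 s.

**Rear stop:** the lever held still while the pull rose to about 37 N, so the table was hard against the stop.

**Setting:** the force at the grip and the width of the band each put the plunger between about 8.5 and 10 N. The last close picture after release showed the band gone in but for a faint trace of about 0.1 mm. It never came near 25 N: the most I estimated was about 10 N.

**After release:** the table stayed where it was; its clamp knobs read the same before and after to within the measuring error. At hand-in the gripper was open and clear above the lever. I saw nothing to suggest the loose cast, dish or key had been touched, but I did not measure their positions again.

Some things did not go as expected:
- **Fingertips:** they stood about 40 mm farther back on the tool than `nose_length` says. My first close was therefore above the grip and caught nothing. I found this in the pictures and corrected it.
- **Pin on the front wall:** on letting go, the pin moved back about 0.6 mm.
  - I pressed the grip forward again with one pad at 13 N. When I let go the pin sprang back about 1.5–2 mm, measured from where it sat under that push.
  - I pressed a second time at about 5 N and let go very slowly. The pin ended about 0.35 mm behind where it sat under that push. Some of that is springing in the parts, so I estimate 0.2 mm or less of play is left. The cameras cannot tell this from true contact.

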